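Zero the bench thickness gauge and hold its thin setting strip flat under the leaf

TASK

Check the bench thickness gauge: with its sprung leaf still resting on the bare anvil, press the zero button, sunk in the front of the read-out housing, fully in with the tip of the screwdriver, and lay the screwdriver down on the table again, clear of the gauge. Then take the thinner of the two setting strips by its black grip block and slide its bevelled end along the anvil under the turned-up nose of the leaf, without prying the leaf up, until it is fully home against the stop. Finish holding: keep the grip and stay pressing the strip firmly flat on the anvil, and leave the other strip, the bottle and the club heads where they are.

Things in the scene. Friction and masses are not known exactly. Their poses are not given: they have to be found in the camera images.
- gauge: Bench thickness gauge, fixed to the table, grey casting 214 (x) x 130 (y) mm. Origin: centre of its underside on the table. Its x axis points level from its open front (the robot's side) to the housing at the back, y left, z up. The housing's upright front face is at x = 45 mm, 116 mm wide, from z = 28 to 132 mm; it bears a dark window and the zero button's recess.
- anvil: Flat ground steel plate on the gauge, 144 x 112 mm, on which the strip is pressed: firmly means that it bears over 6 N (strip and leaf alone 3 to 4; far below 60). Its top is 24 mm above the table, open from gauge x = -100 mm to the leaf. A stop face at gauge x = 30 mm, under the hinge, ends the strip's travel. Origin: gauge x = 0, y = 0, 6 mm below its top; axes as the gauge's.
- presser_leaf (a joint): Angle (rad) of the sprung steel leaf, 38 mm wide, hinged at gauge x = 36 mm, 11 mm above the anvil. 0: its round foot (radius 8 mm, gauge x = -10 mm) rests on the anvil (0.8 mm of air below); grows as it rises, about 0.09 with the thin strip flat under it; over 0.20 counts as pried up. A spring presses the foot down with 1.5 N. Its nose turns up to 19 mm above the anvil at gauge x = -36 mm.
- leaf_mouth (a point): Point on the anvil's top, on the centre line, below the front end of the leaf's turned-up nose (gauge x = -36 mm, y = 0, z = 24 mm). The strip goes in here along the gauge's +x on y = 0, between two guide cheeks 12 mm high: inner faces at y = +-22.5 mm, flared to about +-28 mm at their front ends, gauge x = -23 mm.
- zero_button (a joint): Travel (m) of the spring zero button, 0 out, 0.004 fully in; it moves along the gauge's +x, takes about 1 N to start and 3 N to hold fully in.
- zero_recess (a point): Centre of the mouth of the zero button's recess in the housing's front face (86 mm above the table, 32 mm right of the centre line): a round hole 18 mm across that faces the gauge's -x; the button's 15 mm face lies 4.5 mm deep in it.
- screwdriver: Cross screwdriver lying on the table, 200 mm long. Origin: half-way along it, on the table below its axis, which lies 14 mm up. Its own y axis runs from the tip (y = -100 mm) to the handle's end (y = +100 mm).
- driver_handle (a point): Centre of the screwdriver's handle grip, on its axis, 140 mm behind the tip; the handle is 28 mm thick and reaches from 104 to 200 mm behind the tip. Axes as the screwdriver's.
- driver_tip (a point): The end of the screwdriver's 6 mm thick round steel shank, on its axis.
- thin_strip: The thin setting strip: a steel strip 130 x 36 x 5 mm (180 g, may differ) with a black grip block on its rear end. Origin: centre of its underside; x axis along it towards the bevelled end (tip at x = +65 mm, bevelled on top over 12 mm down to 1.5 mm), z up. Fully home its tip is at gauge x = 30 mm and its grip block at gauge x = -80 mm.
- thin_strip_grip (a point): Centre of the thin strip's grip block, 19 mm above the strip's underside and 110 mm behind the tip; the block is 34 long (strip's x) x 24 wide (y) x 28 mm high and stands on the 5 mm strip. Axes as the strip's.
- thin_strip_tip (a point): Middle of the lower edge of the thin strip's bevelled end.
- thick_strip: The other setting strip, not to be used: same length, width and grip block, but 12 mm thick. Origin: centre of its underside. The two lie one behind the other on the right of the gauge, and either may be the nearer.
- wash_bottle: Bystander: white squeeze bottle, 178 mm high. Origin: centre of its underside, z up.
- iron_head: Bystander: bright iron club head standing on its sole, 78 mm high. Origin: underside.
- hybrid_head: Bystander: black hybrid club head, 75 mm high. Origin: underside.
Mind the look-alikes: they are no part of the job. Of the things that look like the screwdriver, the larger one is meant.

How it is judged:
By the outcome, as a careful person would: the job done as asked, in the order asked, and still so for the second after the job is handed in, while the arm keeps its last pose, push and grip.
It also fails if it takes over 64 s, if anything falls off the work surface, if the arm or the gripper's body presses on something with over 40 N, if the wrist force passes 120 N, or if a joint passes its speed limit or range.

ROBOT

A 6-joint arm with a two-finger parallel gripper is mounted at the origin on the work surface; the furniture and walls round the work are solid. World frame = base frame: x ahead of the robot, y to its left, z up, the work surface at z = 0. Lengths are in m, angles in rad, forces in N, time in s.
With the tool pointing down it reaches from about 0.3 to 0.75 m from the base axis. Payload 8.5 kg.
Tool frame: the origin (TCP) lies midway between the tips of the shut fingers; the grasp point (between the pads) lies 19 mm behind it (env.grip_depth is the z of the grasp point in the tool frame, in m); z points along the fingers, y is the direction in which the jaws open and shut (so a half turn about z gives the same grasp; the last joint's range is limited). The gripper opens to 88 mm and grips with 3 to 60 N. Pads are 18 mm wide; open, the fingers measure 123 mm over their backs; the gripper's body (75 mm by 187 mm) begins 45 mm behind the grasp point.
Start: joints at [-1.431, 0.381, 1.297, -0, 1.464, -0.215], TCP at [0.191, -0.516, 0.239] pointing down, gripper open.
Joint ranges: [-3.11, 3.11], [-0.89, 2.33], [0.22, 2.48], [-1.42, 4.56], [0.17, 2.85], [-2.88, 2.88]. Speed limits (rad/s): [2.39, 2.39, 3.14, 3.14, 3.14, 3.14].

INTERFACE

Orientations are given as a unit quaternion [w, x, y, z].
In Python, from workcell import env, cams gives the robot as it stands.
- The arm moves only by the tool apply_moves, never from a script. Its argument "commands" is a list of rows, each a list of 2 entries, a list of its own where there are three numbers: the shift along the tool's x, y, z in m, then the turn, a rotation vector about the tool's x, y, z in rad. In form: [[[x, y, z], [ax, ay, az]], ...]. A call has 1 to 10 rows; each row shifts and turns the pose as measured when the row begins, along the tool's axes as they then stand; what a row does not reach is not made up. A row lasts 1/10 s, in which the tool goes at most 50 mm and 8.59 degrees, less where a joint would pass 70% of its speed; a pose out of reach is approached as far as the arm can. A call is refused whole if a number of a shift passes 0.05 or a number of a turn 0.15, either way. A call with a gripper value outside its range is refused whole. "claw" is the finger opening in m, from 0 to 0.0881, set as the call begins (left out, the last holds). The fingers move at their own pace and stop on an object; "newtons" is the grip in N (left out, the last holds). Time passes only in rows, so rows that do not move let the fingers close. It gives the time, the measured TCP pose, the force and the opening at its end, in the units of the state.
- env.get_obs(): the state, without advancing time (a new reading comes with each control period).
- cams.capture(name): name is "scene" or "top" or "wrist"; returns a dict with "img" (400x640x3 uint8, red, green, blue), "camera_matrix" (3x3 intrinsics, pixels), "k1" (the pictures are not rectified: a ray, as slopes to the right and down, at radius r is drawn at 1 + k1 r^2 times it, then the intrinsics apply), "world_from_camera" (4x4, takes a point from camera to world coordinates); the wrist camera has in their place "hand_eye" (4x4, takes a point from camera to tool coordinates, whose origin is the TCP and whose axes are the flange's). Camera axes: x right, y down, z forward; pixel columns grow to the right and rows downward; lengths in m; the calibration is good to about 2 mm. A picture is of the moment at which its call begins: read the wrist's pose just before it. There is no depth.
- env.sign_off(): hands the job in, once; it reports no verdict.
The state is a dict: "clock": time; "q": joint angles; "dq": joint speeds; "tau": joint torques, N m; "eef_pos": TCP position; "ee_rot": TCP orientation; "contact_force": force on the tool from outside, world axes, zero at the start; "torque": the same for the moment, N m; "gripper_width": finger opening in m.
Only numpy, scipy, OpenCV 4.12 (cv2) and the standard library are available. Lean on these libraries where they do the work, as an engineer would, in place of code of your own. Each camera call takes 0.05 s, during which the arm holds its last target.

## Working session

There is one attempt and no reset: what is moved stays moved. The work goes in short steps, Python scripts to look and compute and a tool call to move; the robot and the scene stay as the last step left them, time stands still between calls to the robot, and variables do not carry over. Pictures are saved under pics/ and viewed, and the job is handed in when it is done.

Besides the shell and the picture viewer there is one more tool, called after "Emit:" as name([rows], argument=value, ...), one row to a line, values as JSON. apply_moves: Moves the arm, as the interface text tells. Its arguments: {"type":"object","properties":{"commands":{"type":"array"},"claw":{"type":"number"},"newtons":{"type":"number"}},"required":["commands"]}

```bash
ls; mkdir -p pics
cat > h.py <<'E'
import numpy as np, cv2
from workcell import env, cams
from scipy.spatial.transform import Rotation as R
def T(o=None):
    o=o or env.get_obs(); q=o['ee_rot']; M=np.eye(4)
    M[:3,:3]=R.from_quat([q[1],q[2],q[3],q[0]]).as_matrix(); M[:3,3]=o['eef_pos']; return M
def cap(name,fn):
    M=T(); c=cams.capture(name)
    W=c['world_from_camera'] if 'world_from_camera' in c else M@np.array(c['hand_eye'])
    np.savez('pics/'+fn+'.npz',img=c['img'],K=c['camera_matrix'],k1=c['k1'],W=W)
    cv2.imwrite('pics/'+fn+'.png',cv2.cvtColor(c['img'],cv2.COLOR_RGB2BGR))
def ld(fn): return np.load('pics/'+fn+'.npz')
def ray(fn,u,v):
    d=ld(fn);K=d['K'];k1=float(d['k1'])
    p=cv2.undistortPoints(np.array([[[u,v]]],float),K,np.array([k1,0,0,0.]))[0,0]
    W=d['W']; r=W[:3,:3]@np.array([p[0],p[1],1]); return W[:3,3],r/np.linalg.norm(r)
def onz(fn,u,v,z):
    o,r=ray(fn,u,v); return o+r*(z-o[2])/r[2]
def tri(*obs):
    A=np.zeros((3,3));b=np.zeros(3);L=[]
    for f,u,v in obs:
        o,r=ray(f,u,v);P=np.eye(3)-np.outer(r,r);A+=P;b+=P@o;L.append((o,P))
    x=np.linalg.solve(A,b); return x,[round(1000*np.linalg.norm(P@(x-o)),1) for o,P in L]
def proj(fn,X):
    d=ld(fn);W=np.linalg.inv(d['W']);p=W[:3,:3]@np.array(X)+W[:3,3]
    return cv2.projectPoints(p.reshape(1,3),np.zeros(3),np.zeros(3),d['K'],np.array([float(d['k1']),0,0,0]))[0][0,0]
def crop(fn,u0,v0,u1,v1,s,out):
    im=cv2.imread('pics/'+fn+'.png')[v0:v1,u0:u1]
    cv2.imwrite('pics/'+out+'.png',cv2.resize(im,None,fx=s,fy=s,interpolation=cv2.INTER_CUBIC))
E
python3 - <<'E'
from h import *
print(env.get_obs(), env.grip_depth)
for n in ['scene','top','wrist']: cap(n,n+'0')
for n in ['scene0','top0']: print(ld(n)['W'],ld(n)['K'],ld(n)['k1'])
E
```

```text
pics
{'clock': 0.0, 'q': array([-1.43129734e+00,  3.81154487e-01,  1.29826529e+00, -2.27218315e-05,
        1.46361581e+00, -2.15325591e-01]), 'dq': array([-0.00080656,  0.00082744, -0.0006387 , -0.00106045,  0.00296192,
       -0.00065889]), 'tau': array([ 1.31672867e-03, -4.37921834e+01, -2.24551982e+01,  7.14215543e-02,
        3.52780509e-02, -9.52100231e-05]), 'eef_pos': array([ 0.19102157, -0.51544872,  0.23815854]), 'ee_rot': array([-7.21372962e-04,  9.84303203e-01,  1.76484233e-01,  1.60597762e-05]), 'contact_force': array([ 0.54771924, -0.74187381,  0.29422439]), 'torque': array([0.00214317, 0.0433387 , 0.02131016]), 'gripper_width': 0.08804578900955695} -0.0187
[[ 0.44539285 -0.44431107  0.77731132 -0.47746444]
 [-0.89513849 -0.20277768  0.39699912 -0.49005927]
 [-0.01876972 -0.87262185 -0.48803567  0.67836815]
 [ 0.          0.          0.          1.        ]] [[508.98114447   0.         318.05272779]
 [  0.         508.98114447 201.81052574]
 [  0.           0.           1.        ]] 0.04797915212824293
[[-0.4285348  -0.87220116  0.23584542  0.14476279]
 [-0.90351872  0.4146693  -0.10818175  0.13131102]
 [-0.00344161 -0.25945039 -0.9657503   1.42743768]
 [ 0.          0.          0.          1.        ]] [[461.83794193   0.         315.81506755]
 [  0.         461.83794193 195.6810665 ]
 [  0.           0.           1.        ]] -0.03164275026287098
```

View pics/scene0.png

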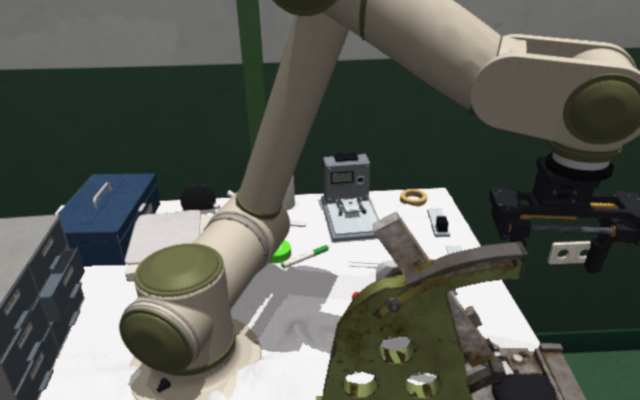

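View pics/top0.png

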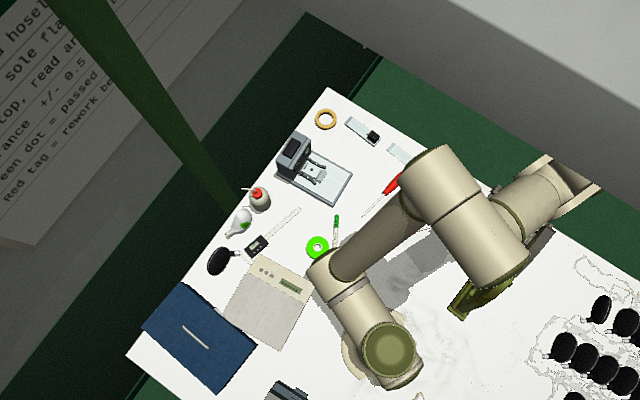

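View pics/wrist0.png

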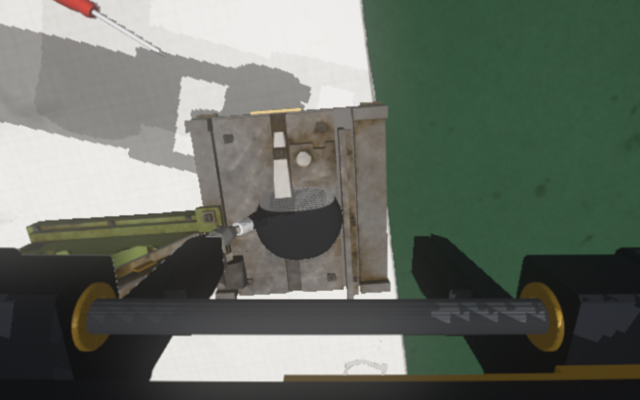

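Run:
```python
from h import *
crop('top0',230,70,450,270,3.6,'t0c')
crop('scene0',230,140,530,320,2.6,'s0c')
for n,u,v in [('gauge front corner L',314,176),('redhandle',392,184),('redtip',363,217),('greenend',336,216),('ring',317,247),('strip far block',374,136),('strip near',398,152),('bottle',258,197)]:
    print(n,onz('top0',u,v,0.0).round(3))
print(onz('wrist0',93,12,0.014),onz('wrist0',160,51,0.014))
```

```text
gauge front corner L [ 0.555 -0.052  0.   ]
redhandle [ 0.423 -0.267  0.   ]
redtip [ 0.366 -0.133  0.   ]
greenend [ 0.406 -0.058  0.   ]
ring [0.343 0.039 0.   ]
strip far block [ 0.596 -0.291  0.   ]
strip near [ 0.512 -0.336  0.   ]
bottle [0.569 0.14  0.   ]
[ 0.25536296 -0.25645957  0.014     ] [ 0.24282774 -0.32737511  0.014     ]
```

View pics/t0c.png

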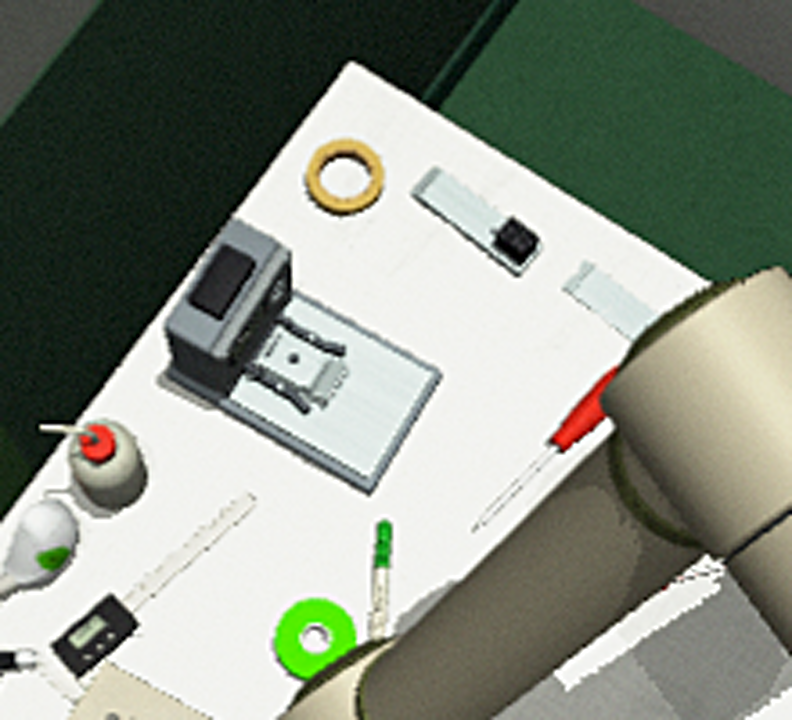

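View pics/s0c.png

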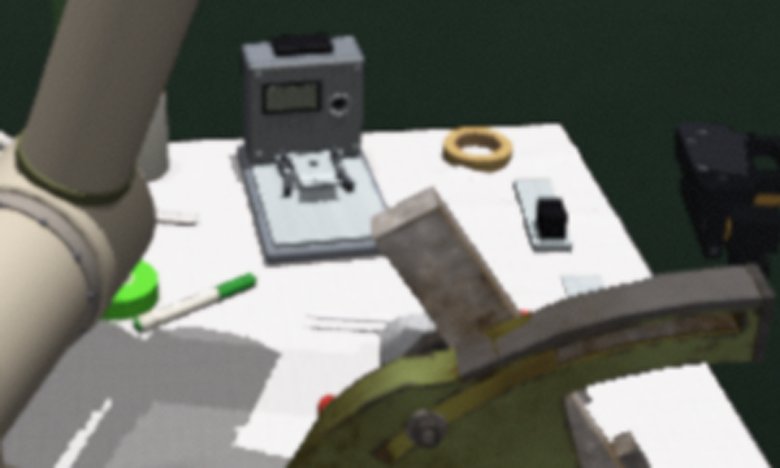

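```bash
cat >> h.py <<'E'
def goto(p,q=None,M=None):
    "tool-frame delta to world position p with rotation matrix q"
    M=T() if M is None else M
    d=M[:3,:3].T@(np.array(p)-M[:3,3]); r=np.zeros(3)
    if q is not None: r=R.from_matrix(M[:3,:3].T@q).as_rotvec()
    return d.round(4),r.round(4)
E
python3 - <<'E'
from h import *
print(cams.capture('wrist')['hand_eye'].round(3)); print(T().round(3)); print(ld('wrist0')['W'].round(3),ld('wrist0')['K'])
E
```

```text
[[-0.    -0.96  -0.279  0.072]
 [ 1.     0.    -0.     0.   ]
 [ 0.    -0.279  0.96  -0.147]
 [ 0.     0.     0.     1.   ]]
[[ 0.938  0.347 -0.     0.191]
 [ 0.347 -0.938  0.001 -0.516]
 [ 0.    -0.001 -1.     0.238]
 [ 0.     0.     0.     1.   ]]
[[ 0.347 -0.9   -0.262  0.259]
 [-0.938 -0.334 -0.095 -0.491]
 [-0.001  0.279 -0.96   0.385]
 [ 0.     0.     0.     1.   ]] [[345.06992762   0.         317.38292006]
 [  0.         345.06992762 193.60486007]
 [  0.           0.           1.        ]]
```

Emit:
apply_moves([
  [[0,0,-0.05],[0,0,0]],
  [[0,0,-0.05],[0,0,0]],
  [[0.035,-0.035,-0.02],[0,0,0]],
  [[0.035,-0.035,-0.02],[0,0,0]],
  [[0.035,-0.035,-0.02],[0,0,0]],
  [[0.035,-0.035,0],[0,0,0]],
  [[0.035,-0.035,0],[0,0,0]],
  [[0.035,-0.035,0],[0,0,0.12]],
  [[0.02,-0.03,0],[0,0,0.12]],
  [[0,0,0],[0,0,0.12]],
], claw=0.06)

```text
clock: 1.2
eef_pos: [0.3249, -0.2136, 0.4005]
ee_rot: [-0.004, 1.0, -0.008, 0.001]
contact_force: [-0.5, -0.3, -0.1]
gripper_width: 0.0604
```

Run:
```python
from h import *
cap('wrist','w1');cap('top','top1');cap('scene','scene1');print(T().round(3),env.get_obs()['clock'],env.get_obs()['q'])
crop('top1',230,70,450,270,3.6,'t1c')
crop('scene1',230,140,530,320,2.6,'s1c')
```

```text
[[ 1.    -0.013  0.001  0.324]
 [-0.013 -1.     0.008 -0.217]
 [ 0.001 -0.008 -1.     0.4  ]
 [ 0.     0.     0.     1.   ]] 1.35 [-0.89942936  0.01416628  1.31829956  0.0059954   1.81448318  0.68581038]
```

View pics/w1.png

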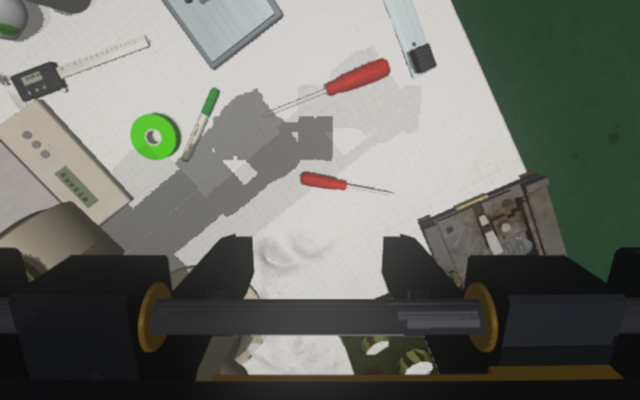

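View pics/t1c.png

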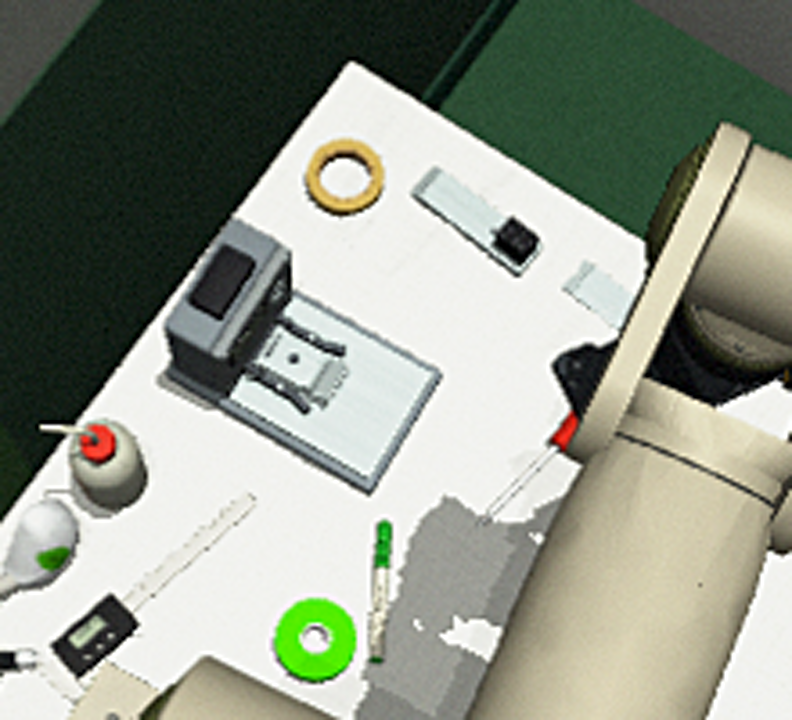

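View pics/s1c.png

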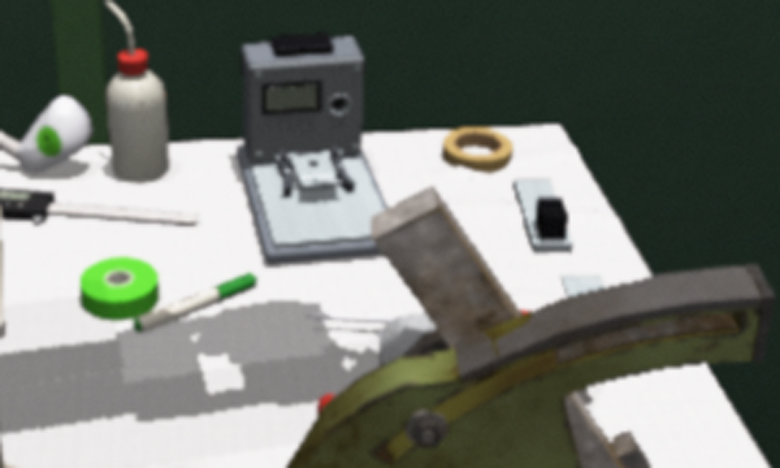

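Emit:
apply_moves([
  [[0.02,-0.01,-0.01],[0,0.14,0]],
  [[0.02,-0.01,0],[0,0.14,0]],
  [[0.02,-0.01,0],[0,0.14,0]],
  [[0.02,-0.01,0],[0,0.14,0]],
  [[0,0,0],[0,0,0]],
])

```text
clock: 1.85
eef_pos: [0.4038, -0.1815, 0.4269]
ee_rot: [-0.001, 0.958, -0.003, 0.285]
contact_force: [-0.5, -0.7, 0.3]
gripper_width: 0.0601
```

Run:
```python
from h import *
cap('wrist','w2');print(T().round(3),env.get_obs()['clock'],env.get_obs()['q'])
```

```text
[[ 0.839 -0.006  0.544  0.403]
 [-0.007 -1.    -0.    -0.182]
 [ 0.544 -0.003 -0.839  0.427]
 [ 0.     0.     0.     1.   ]] 1.9 [-0.96908966 -0.11774965  1.4766905   0.46835131  1.44571667  0.62963058]
```

View pics/w2.png

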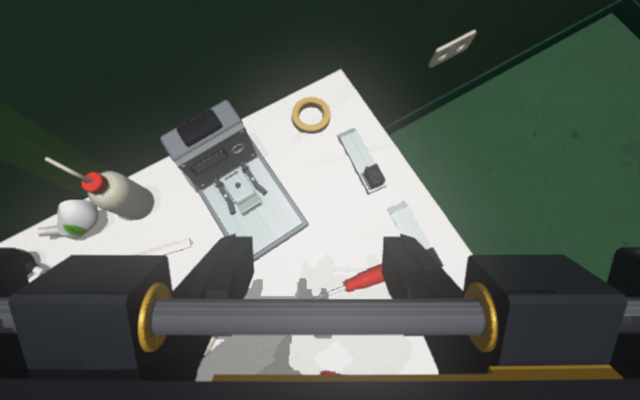

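Run:
```python
from h import *
crop('w2',150,90,320,260,4.5,'w2g')
crop('w2',320,110,450,270,4.5,'w2s')
crop('w1',240,40,450,140,3.8,'w1d')
```

```text
(no output)
```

View pics/w2g.png

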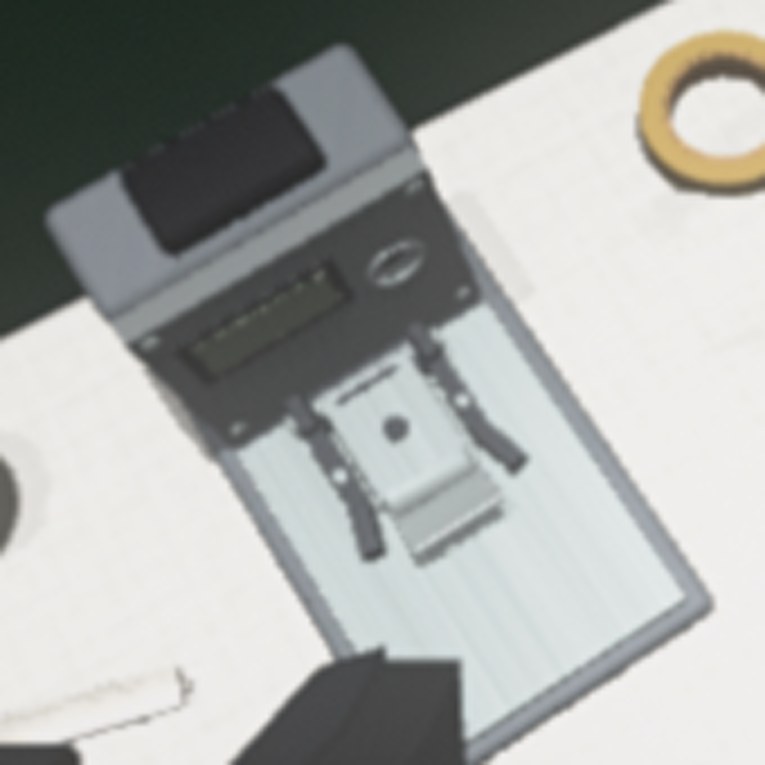

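View pics/w2s.png

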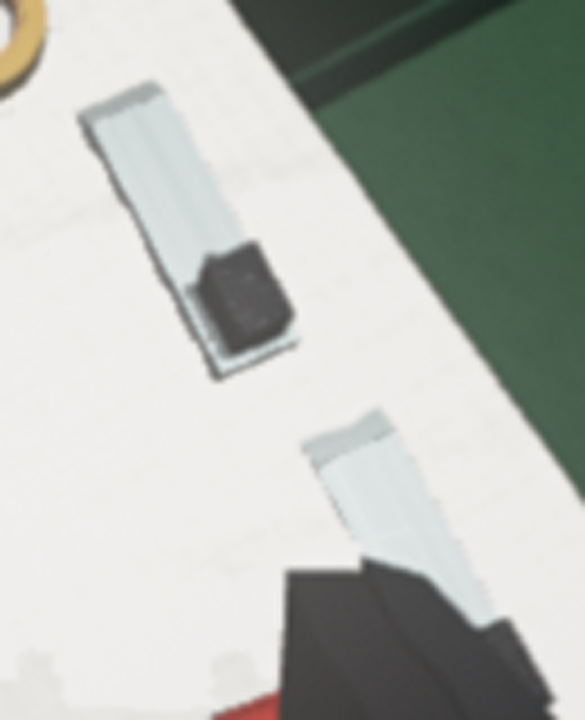

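View pics/w1d.png

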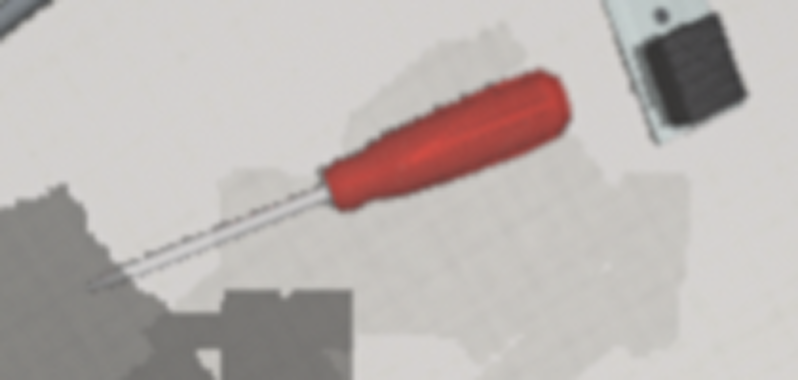

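Run:
```python
from h import *
def C(fn,o,s,u,v): return (fn,o[0]+u/s,o[1]+v/s)
g=lambda u,v:C('w2',(150,90),4.5,u,v)
t=lambda u,v:C('top1',(230,70),3.6,u,v)
s=lambda u,v:C('scene1',(230,140),2.6,u,v)
def show(n,*a):
    x,e=tri(*a);print(n,x.round(4),e)
show('recess',g(396,263),s(339,103))
show('dot',g(396,429),t(293,358),s(313,163))
show('FR',g(712,603),t(441,374),('w1',281.5,14))
show('FL',t(370,493),s(268,258),('w1',218,67))
show('nose L',g(420,562),s(299,201),t(322,404))
show('nose R',g(502,512),s(337,194),t(347,372))
show('far block top ', ('w2',320+255/4.5,110+243/4.5), t(525,219))
```

```text
recess [ 0.6133 -0.0561  0.0876] [np.float64(0.4), np.float64(0.4)]
dot [ 0.567  -0.0484  0.0413] [np.float64(0.2), np.float64(0.4), np.float64(0.6)]
FR [ 0.5057 -0.1643  0.0148] [np.float64(0.9), np.float64(1.1), np.float64(1.3)]
FL [ 0.437  -0.0622  0.0095] [np.float64(3.0), np.float64(2.2), np.float64(4.0)]
nose L [ 0.5211 -0.0553  0.0245] [np.float64(1.4), np.float64(0.8), np.float64(1.2)]
nose R [ 0.5375 -0.087   0.0313] [np.float64(0.4), np.float64(0.2), np.float64(0.2)]
far block top  [ 0.5688 -0.2664  0.1269] [np.float64(0.6), np.float64(0.6)]
```

Emit:
apply_moves([
  [[-0.015,0,0.01],[0.07,0,-0.108]],
  [[-0.015,0,0.01],[0.07,0,-0.108]],
  [[-0.015,0,0.01],[0.07,0,-0.108]],
  [[-0.015,0,0.01],[0.07,0,-0.108]],
  [[0,0,0],[0,0,0]],
])

```text
clock: 2.4
eef_pos: [0.3715, -0.1923, 0.3575]
ee_rot: [-0.077, 0.927, 0.253, 0.266]
contact_force: [-0.0, -0.0, 0.6]
gripper_width: 0.0598
```

Run:
```python
from h import *
cap('wrist','w3');print(T().round(3),env.get_obs()['clock'],env.get_obs()['q'])
```

```text
[[ 0.731  0.507  0.456  0.372]
 [ 0.427 -0.862  0.274 -0.192]
 [ 0.532 -0.006 -0.847  0.359]
 [ 0.     0.     0.     1.   ]] 2.45 [-1.11703523 -0.00983476  1.56276963  0.56011489  1.63244319 -0.0534934 ]
```

View pics/w3.png

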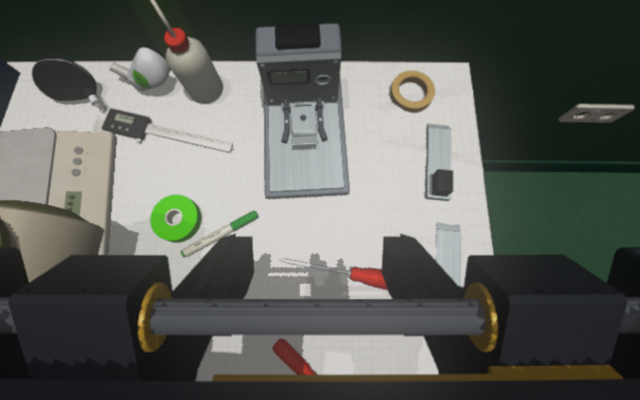

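Run:
```python
from h import *
crop('w3',245,15,355,205,4.1,'w3g')
crop('w3',380,60,480,290,3,'w3s')
```

```text
(no output)
```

View pics/w3g.png

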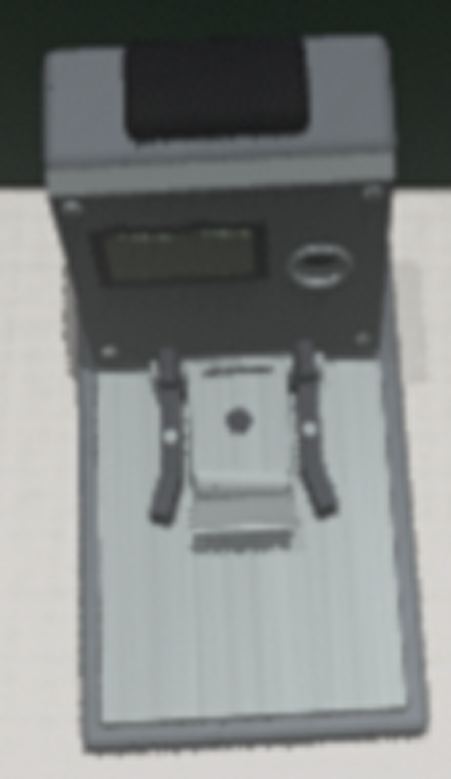

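View pics/w3s.png

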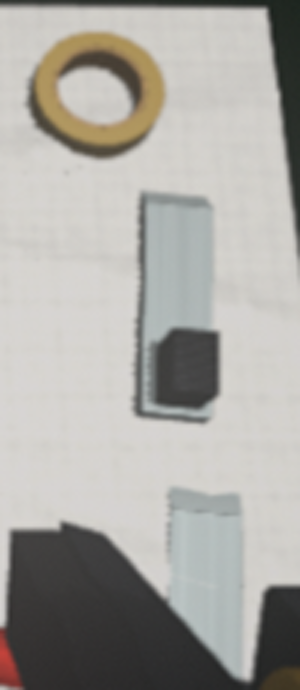

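```bash
cat > fitg.py <<'E'
from h import *
from scipy.optimize import least_squares
def C(fn,o,s,u,v): return (fn,o[0]+u/s,o[1]+v/s)
g=lambda u,v:C('w2',(150,90),4.5,u,v)
t=lambda u,v:C('top1',(230,70),3.6,u,v)
s=lambda u,v:C('scene1',(230,140),2.6,u,v)
w=lambda u,v:C('w3',(245,15),4.1,u,v)
rec=(45,-32,86);AL=(-100,56,24);AR=(-100,-56,24);NR=(-36,-19,42);NL=(-36,19,42)
obs=[(rec,g(396,263)),(rec,s(339,103)),(rec,w(321,265)),(AL,w(103,722)),(AR,w(405,707)),(AR,g(683,598)),(NR,w(297,530)),(NL,w(192,538)),(NR,g(502,510)),(NL,g(420,560))]
def P(p,X): c,s_=np.cos(p[2]),np.sin(p[2]); X=np.array(X)/1000; return np.array([p[0]+c*X[0]-s_*X[1],p[1]+s_*X[0]+c*X[1],X[2]+(p[3] if len(p)>3 else 0)])
def f(p): return np.concatenate([proj(o[0],P(p,X))-np.array(o[1:]) for X,o in obs])
if __name__=='__main__':
    for p0 in ([.57,-.05,.5],[.57,-.05,.5,0]):
        r=least_squares(f,p0,loss='soft_l1');print(r.x,np.degrees(r.x[2]));print(r.fun.reshape(-1,2).round(1).tolist())
    p=r.x
    for X in (rec,(-36,0,24),(30,0,24)): print(P(p,X).round(4))
E
python3 fitg.py
```

```text
[ 0.558645   -0.05396762  0.58639665] 33.598053170405926
[[0.2, 0.0], [-0.2, 0.4], [-0.4, 0.6], [-0.7, 0.4], [0.2, 0.2], [0.7, -0.3], [-0.3, 0.4], [-0.0, -0.3], [0.4, -2.3], [-1.3, -0.9]]
[ 0.55829608 -0.05417748  0.58656966  0.00097275] 33.60796597396368
[[0.2, -0.0], [-0.2, 0.1], [-0.3, 0.4], [-0.8, 0.4], [0.3, 0.2], [0.8, -0.2], [-0.3, 0.4], [-0.1, -0.3], [0.5, -2.3], [-1.3, -0.8]]
[ 0.6135 -0.0559  0.087 ]
[ 0.5283 -0.0741  0.025 ]
[ 0.5833 -0.0376  0.025 ]
```

Run:
```python
from h import *
t=lambda u,v:('top0',230+u/3.6,70+v/3.6)
crop('w3',260,245,400,305,5.5,'w3d')
d=lambda u,v:('w1',240+u/3.8,40+v/3.8)
for z in (0,.003,.014): print(z,onz(*d(92,288),z).round(4),onz(*d(332,190),z).round(4),onz(*d(566,92),z).round(4))
print(tri(d(92,288),t(474,530),('w3',280,260.5)))
print(tri(d(332,190),t(556,445)))
```

```text
0 [ 0.3663 -0.1287  0.    ] [ 0.4031 -0.2272  0.    ] [ 0.4386 -0.3194  0.    ]
0.003 [ 0.3665 -0.1292  0.003 ] [ 0.4031 -0.2271  0.003 ] [ 0.4384 -0.3188  0.003 ]
0.014 [ 0.3671 -0.131   0.014 ] [ 0.4029 -0.2269  0.014 ] [ 0.4376 -0.3167  0.014 ]
(array([ 0.36661404, -0.12865909,  0.00374159]), [np.float64(0.7), np.float64(0.2), np.float64(0.6)])
(array([ 0.40290207, -0.22696473,  0.01249336]), [np.float64(0.1), np.float64(0.1)])
```

View pics/w3d.png

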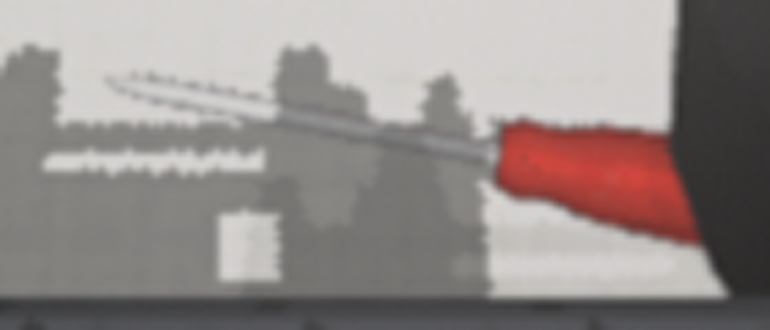

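```bash
cat >> h.py <<'E'
def plan(p,x=None,n=10,M=None,ztool=(0,0,-1)):
    M=T() if M is None else M
    p=np.array(p,float)
    if x is None: q=M[:3,:3]
    else:
        z=np.array(ztool,float);z/=np.linalg.norm(z);x=np.array(x,float);x-=z*(x@z);x/=np.linalg.norm(x);q=np.c_[x,np.cross(z,x),z]
    r=R.from_matrix(M[:3,:3].T@q).as_rotvec()/n
    print('turn/row',r.round(4)); A=M[:3,:3]; dp=(p-M[:3,3])/n; rows=[]
    for i in range(n):
        rows.append([(A.T@dp).round(4).tolist(),r.round(4).tolist()]); A=A@R.from_rotvec(r).as_matrix()
    print(rows)
E
python3 - <<'E'
from h import *
print(tri(('w1',541,176),('w0',0,0)) if 0 else '')
for a,b in [((422,218),(193,112)),((543,176),(385,105))]:
    print(tri(('w1',*a),('wrist0',*b)))
plan([.4167,-.262,.15],[-.355,.935,0],12)
E
```

```text
(array([ 0.19966792, -0.3774385 ,  0.02171516]), [np.float64(2.4), np.float64(2.4)])
(array([ 0.27170399, -0.55698413,  0.03157768]), [np.float64(0.3), np.float64(0.3)])
turn/row [ 0.0323 -0.0391 -0.1137]
[[[-0.009, 0.007, 0.0148], [0.0323, -0.0391, -0.1137]], [[-0.0092, 0.0065, 0.015], [0.0323, -0.0391, -0.1137]], [[-0.0093, 0.0059, 0.0151], [0.0323, -0.0391, -0.1137]], [[-0.0094, 0.0053, 0.0153], [0.0323, -0.0391, -0.1137]], [[-0.0093, 0.0048, 0.0155], [0.0323, -0.0391, -0.1137]], [[-0.0092, 0.0042, 0.0157], [0.0323, -0.0391, -0.1137]], [[-0.0091, 0.0037, 0.016], [0.0323, -0.0391, -0.1137]], [[-0.0088, 0.0032, 0.0162], [0.0323, -0.0391, -0.1137]], [[-0.0085, 0.0027, 0.0164], [0.0323, -0.0391, -0.1137]], [[-0.0082, 0.0023, 0.0167], [0.0323, -0.0391, -0.1137]], [[-0.0077, 0.002, 0.0169], [0.0323, -0.0391, -0.1137]], [[-0.0073, 0.0017, 0.0172], [0.0323, -0.0391, -0.1137]]]
```

Emit:
apply_moves([
  [[-0.009,0.007,0.015],[0.032,-0.039,-0.114]],
  [[-0.009,0.0065,0.015],[0.032,-0.039,-0.114]],
  [[-0.009,0.006,0.015],[0.032,-0.039,-0.114]],
  [[-0.009,0.005,0.015],[0.032,-0.039,-0.114]],
  [[-0.009,0.005,0.0155],[0.032,-0.039,-0.114]],
  [[-0.009,0.004,0.0155],[0.032,-0.039,-0.114]],
  [[-0.009,0.004,0.016],[0.032,-0.039,-0.114]],
  [[-0.009,0.003,0.016],[0.032,-0.039,-0.114]],
  [[-0.0085,0.003,0.0165],[0.032,-0.039,-0.114]],
  [[-0.008,0.002,0.0165],[0.032,-0.039,-0.114]],
])

```text
clock: 3.45
eef_pos: [0.415, -0.2607, 0.1931]
ee_rot: [0.001, 0.65, 0.76, 0.029]
contact_force: [-0.1, 0.5, -0.6]
gripper_width: 0.0598
```

Run:
```python
from h import *
print(T().round(3),env.get_obs()['q'].round(2))
plan([.4167,-.262,.14],[-.355,.935,0],3)
```

```text
[[-0.156  0.987  0.038  0.415]
 [ 0.987  0.154  0.043 -0.261]
 [ 0.037  0.044 -0.998  0.193]
 [ 0.     0.     0.     1.   ]] [-0.83  0.31  1.54  0.06  1.29 -1.01]
turn/row [ 0.016  -0.0106 -0.069 ]
[[[-0.0011, -0.0003, 0.0177], [0.016, -0.0106, -0.069]], [[-0.0009, -0.0001, 0.0177], [0.016, -0.0106, -0.069]], [[-0.0008, 0.0001, 0.0177], [0.016, -0.0106, -0.069]]]
```

Emit:
apply_moves([
  [[-0.001,0,0.018],[0.016,-0.011,-0.069]],
  [[-0.001,0,0.018],[0.016,-0.011,-0.069]],
  [[-0.001,0,0.018],[0.016,-0.011,-0.069]],
  [[0,0,0],[0,0,0]],
])

```text
clock: 3.85
eef_pos: [0.4208, -0.2639, 0.14]
ee_rot: [0.005, 0.566, 0.824, -0.006]
contact_force: [0.5, 0.3, -0.6]
gripper_width: 0.0602
```

Run:
```python
from h import *
cap('wrist','w4')
print(T().round(3),env.get_obs()['q'].round(2))
plan([.4167,-.262,.14],[-.355,.935,0],1)
print(proj('w4',[.4167,-.262,.014]))
```

```text
[[-0.357  0.934  0.003  0.421]
 [ 0.934  0.357 -0.016 -0.264]
 [-0.016 -0.003 -1.     0.141]
 [ 0.     0.     0.     1.   ]] [-0.79  0.38  1.6  -0.01  1.14 -1.16]
turn/row [-0.0026  0.0162  0.002 ]
[[[0.0038, -0.0034, 0.0011], [-0.0026, 0.0162, 0.002]]]
[313.59594222 178.60965164]
```

View pics/w4.png

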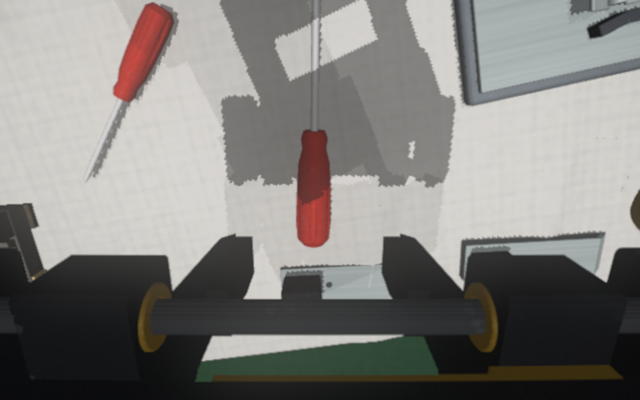

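Run:
```python
from h import *
for u,v in [(315,131),(313,247),(316,10)]: print(onz('w4',u,v,.014).round(4))
for r in (104,200,140): print(r,proj('w4',np.array([.367,-.131,.014])+r/1000*np.array([.355,-.935,0])))
```

```text
[ 0.4041 -0.2258  0.014 ]
[ 0.4379 -0.3192  0.014 ]
[ 0.3743 -0.1457  0.014 ]
104 [313.6622071  133.88869328]
200 [313.60992467 245.86016891]
140 [313.63969609 178.49831627]
```

Emit:
apply_moves([
  [[0.004,-0.003,0.03],[0,0.016,0.002]],
  [[0,0,0.04],[0,0,0]],
  [[0,0,0.03],[0,0,0]],
  [[0,0,0],[0,0,0]],
])

```text
clock: 4.3
eef_pos: [0.4215, -0.2666, 0.0456]
ee_rot: [0.007, 0.573, 0.819, -0.003]
contact_force: [0.5, -0.1, 0.8]
gripper_width: 0.06
```

Run:
```python
from h import *
print(T().round(4))
plan([.4167,-.262,.004],[-.355,.935,0],2)
```

```text
[[-0.3427  0.9394  0.009   0.4215]
 [ 0.9393  0.3427 -0.0131 -0.2666]
 [-0.0154  0.0039 -0.9999  0.0456]
 [ 0.      0.      0.      1.    ]]
turn/row [ 0.0019  0.0077 -0.0065]
[[[0.0033, -0.0015, 0.0208], [0.0019, 0.0077, -0.0065]], [[0.0032, -0.0015, 0.0208], [0.0019, 0.0077, -0.0065]]]
```

Emit:
apply_moves([
  [[0.005,-0.002,0.015],[0.002,0.012,-0.006]],
  [[0.003,-0.001,0.014],[0.002,0.008,-0.006]],
  [[0,0,0],[0,0,0]],
])

```text
clock: 4.6
eef_pos: [0.4187, -0.2631, 0.0208]
ee_rot: [0.002, 0.57, 0.821, 0.0]
contact_force: [1.0, 0.1, 0.8]
gripper_width: 0.06
```

Run:
```python
from h import *
print(T().round(4))
plan([.4167,-.262,.004],[-.355,.935,0],1)
```

```text
[[-0.3495  0.9369  0.0042  0.4187]
 [ 0.9369  0.3495 -0.0018 -0.2631]
 [-0.0032  0.0033 -1.      0.0208]
 [ 0.      0.      0.      1.    ]]
turn/row [ 0.0033  0.0032 -0.0058]
[[[0.0018, -0.0016, 0.0168], [0.0033, 0.0032, -0.0058]]]
```

Emit:
apply_moves([
  [[0.003,-0.002,0.016],[0.003,0.003,-0.006]],
  [[0,0,0],[0,0,0]],
])

```text
clock: 4.8
eef_pos: [0.4174, -0.2625, 0.0072]
ee_rot: [0.003, 0.568, 0.823, -0.001]
contact_force: [-0.3, 0.1, -0.4]
gripper_width: 0.0599
```

Emit:
apply_moves([
  [[0,0,0],[0,0,0]],
  [[0,0,0],[0,0,0]],
  [[0,0,0],[0,0,0]],
  [[0,0,0],[0,0,0]],
  [[0,0,0],[0,0,0]],
], claw=0.0, newtons=40)

```text
clock: 5.3
eef_pos: [0.4193, -0.2643, 0.0113]
ee_rot: [0.006, 0.569, 0.822, -0.001]
contact_force: [-0.3, 0.2, -0.6]
gripper_width: 0.0287
```

Emit:
apply_moves([
  [[0.001,-0.001,0.004],[0,0.006,0]],
  [[0.001,-0.001,0.005],[0,0,0]],
], claw=0.05)

```text
clock: 5.5
eef_pos: [0.417, -0.2634, 0.0024]
ee_rot: [0.004, 0.569, 0.822, 0.001]
contact_force: [-0.3, -0.2, 0.3]
gripper_width: 0.0424
```

Run:
```python
from h import *
print(T().round(4), env.get_obs()['contact_force'])
for i in range(3): print(env.get_obs()['eef_pos'])
plan([.4167,-.262,.003],[-.355,.935,0],1)
```

```text
[[-0.3525  0.9358  0.0076  0.417 ]
 [ 0.9358  0.3525 -0.004  -0.2634]
 [-0.0064  0.0057 -1.      0.0024]
 [ 0.      0.      0.      1.    ]] [-0.25017808 -0.182012    0.25383637]
[ 0.41702917 -0.26340906  0.00238509]
[ 0.41702917 -0.26340906  0.00238509]
[ 0.41702917 -0.26340906  0.00238509]
turn/row [ 0.0057  0.0064 -0.0026]
[[[0.0014, 0.0002, -0.0006], [0.0057, 0.0064, -0.0026]]]
```

Emit:
apply_moves([
  [[0.0005,0,0.0005],[0.003,0.003,0]],
  [[0.0005,0,0.0007],[0,0,0]],
  [[0.0005,0,0.0007],[0,0,0]],
  [[0,0,0.0007],[0,0,0]],
], claw=0.0, newtons=45)

```text
clock: 5.9
eef_pos: [0.416, -0.2624, 0.0004]
ee_rot: [0.002, 0.569, 0.822, -0.0]
contact_force: [-1.8, 3.8, 11.7]
gripper_width: 0.0284
```

Emit:
apply_moves([
  [[0,0,-0.03],[0,0,0]],
  [[0,0,-0.04],[0,0,0]],
  [[0,0,-0.04],[0,0,0]],
  [[0,0,-0.04],[0,0,0]],
  [[0,0,0],[0,0,0]],
])

```text
clock: 6.4
eef_pos: [0.4151, -0.2614, 0.1549]
ee_rot: [-0.0, 0.569, 0.822, -0.0]
contact_force: [1.0, -0.7, -1.8]
gripper_width: 0.0291
```

Run:
```python
from h import *
cap('wrist','w5');print(T().round(4), env.get_obs()['contact_force'])
crop('w5',220,0,420,250,2.4,'w5c')
# axis in tool frame est: tip 
M=T()
for z in (-.0137,-.0187,-.011): 
  for r in (.104,.15): pass
```

```text
[[-0.3525  0.9358 -0.0034  0.4143]
 [ 0.9358  0.3526  0.003  -0.2606]
 [ 0.004  -0.0021 -1.      0.1525]
 [ 0.      0.      0.      1.    ]] [-0.44684929 -0.05329825 -1.66143761]
```

View pics/w5.png

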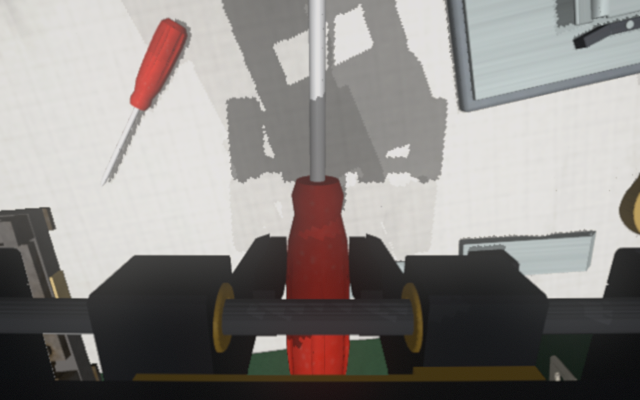

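Run:
```python
from h import *
M=T()
for X in ([.036,0,-.0136],[.09,0,-.0136],[.036,0,-.0187]): print(proj('w5',(M@np.array([*X,1]))[:3]))
from fitg import P
p=[.5586,-.0540,.5864]
# approach: tip at gauge x=45-40, y=-32,z=86 ; TCP=tip - .140 along gx, z=86-13.6
for xt in (5,45,53.5): print(xt,P(p,(xt-140,-32,86-13.6)).round(4))
gx=[np.cos(p[2]),np.sin(p[2]),0];print(gx)
plan([*P(p,(-15-140,-32,72))[:2],.20],gx,10)
```

```text
[315.16958253 182.41907433]
[314.92277736  37.86418638]
[315.10867725 185.69873796]
5 [ 0.4639 -0.1554  0.0724]
45 [ 0.4972 -0.1332  0.0724]
53.5 [ 0.5043 -0.1285  0.0724]
[np.float64(0.8329381899666036), np.float64(0.5533660377138789), 0]
turn/row [-0.0004 -0.0002  0.1345]
[[[0.0077, 0.0064, -0.0047], [-0.0004, -0.0002, 0.1345]], [[0.0085, 0.0053, -0.0047], [-0.0004, -0.0002, 0.1345]], [[0.0091, 0.0041, -0.0047], [-0.0004, -0.0002, 0.1345]], [[0.0096, 0.0029, -0.0047], [-0.0004, -0.0002, 0.1345]], [[0.0099, 0.0016, -0.0047], [-0.0004, -0.0002, 0.1345]], [[0.01, 0.0002, -0.0047], [-0.0004, -0.0002, 0.1345]], [[0.0099, -0.0011, -0.0047], [-0.0004, -0.0002, 0.1345]], [[0.0097, -0.0024, -0.0047], [-0.0004, -0.0002, 0.1345]], [[0.0093, -0.0037, -0.0047], [-0.0004, -0.0002, 0.1345]], [[0.0087, -0.0049, -0.0047], [-0.0004, -0.0002, 0.1345]]]
```

Emit:
apply_moves([
  [[0.0075,0.0065,-0.005],[0,0,0.134]],
  [[0.0085,0.005,-0.005],[0,0,0.134]],
  [[0.009,0.004,-0.005],[0,0,0.134]],
  [[0.0095,0.003,-0.005],[0,0,0.134]],
  [[0.01,0.0015,-0.005],[0,0,0.134]],
  [[0.01,0,-0.005],[0,0,0.134]],
  [[0.01,-0.001,-0.005],[0,0,0.134]],
  [[0.0095,-0.0025,-0.005],[0,0,0.134]],
  [[0.0095,-0.0035,-0.005],[0,0,0.134]],
  [[0.0085,-0.005,-0.005],[0,0,0.134]],
])

```text
clock: 7.45
eef_pos: [0.4447, -0.1607, 0.1873]
ee_rot: [-0.015, 0.964, 0.265, -0.011]
contact_force: [-1.0, -0.5, 0.2]
gripper_width: 0.0289
```

Run:
```python
from h import *
from fitg import P
p=[.5586,-.0540,.5864]
gx=[np.cos(p[2]),np.sin(p[2]),0]
print(T().round(4), env.get_obs()['q'].round(2))
plan(P(p,(-15-140,-32,72.4)),gx,5)
```

```text
[[ 0.8598  0.5097 -0.0287  0.4447]
 [ 0.5104 -0.8596  0.0235 -0.1607]
 [-0.0127 -0.0349 -0.9993  0.1873]
 [ 0.      0.      0.      1.    ]] [-0.6   0.31  1.57  0.    1.3   0.43]
turn/row [-0.007   0.0024 -0.0102]
[[[0.0001, 0.002, 0.0229], [-0.007, 0.0024, -0.0102]], [[0.0001, 0.0019, 0.0229], [-0.007, 0.0024, -0.0102]], [[-0.0, 0.0017, 0.0229], [-0.007, 0.0024, -0.0102]], [[-0.0001, 0.0016, 0.023], [-0.007, 0.0024, -0.0102]], [[-0.0001, 0.0014, 0.023], [-0.007, 0.0024, -0.0102]]]
```

Emit:
apply_moves([
  [[0,0.002,0.023],[-0.007,0.0025,-0.01]],
  [[0,0.002,0.023],[-0.007,0.0025,-0.01]],
  [[0,0.0015,0.023],[-0.007,0.0025,-0.01]],
  [[0,0.0015,0.023],[-0.007,0.0025,-0.01]],
  [[0,0.0015,0.02],[-0.007,0.0025,-0.01]],
])

```text
clock: 7.95
eef_pos: [0.4456, -0.1636, 0.0662]
ee_rot: [-0.002, 0.958, 0.288, -0.002]
contact_force: [0.8, 0.0, -1.5]
gripper_width: 0.0287
```

Run:
```python
from h import *
from fitg import P
p=[.5586,-.0540,.5864]
gx=[np.cos(p[2]),np.sin(p[2]),0]
print(T().round(4), env.get_obs()['q'].round(2))
cap('wrist','w6');cap('scene','scene6');cap('top','top6')
plan(P(p,(-15-140,-32,72.4)),gx,1)
crop('scene6',280,130,440,260,4.5,'s6c');crop('top6',260,100,400,240,4.5,'t6c')
crop('w6',220,0,420,250,2.4,'w6c')
```

```text
[[ 0.834   0.5517 -0.0043  0.4456]
 [ 0.5517 -0.834   0.0037 -0.1636]
 [-0.0015 -0.0055 -1.      0.0662]
 [ 0.      0.      0.      1.    ]] [-0.6   0.47  1.75  0.    0.93  0.38]
turn/row [-0.0071  0.0022 -0.0027]
[[[-0.0002, 0.0032, -0.0052], [-0.0071, 0.0022, -0.0027]]]
```

View pics/s6c.png

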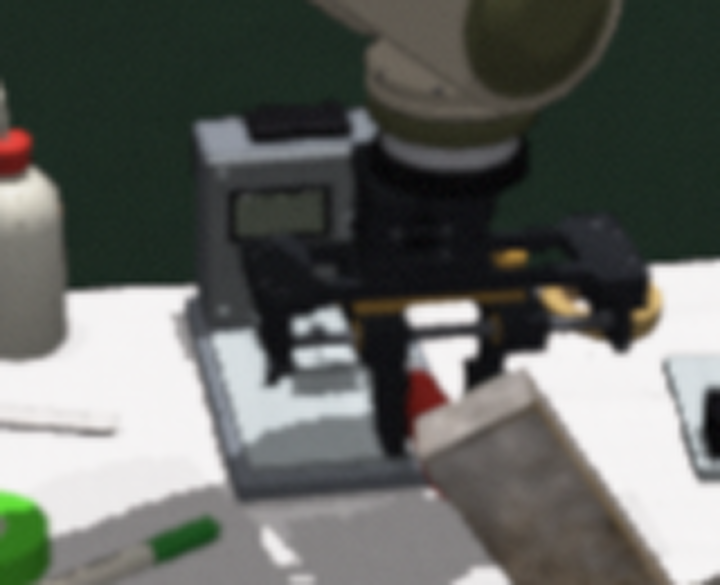

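View pics/t6c.png

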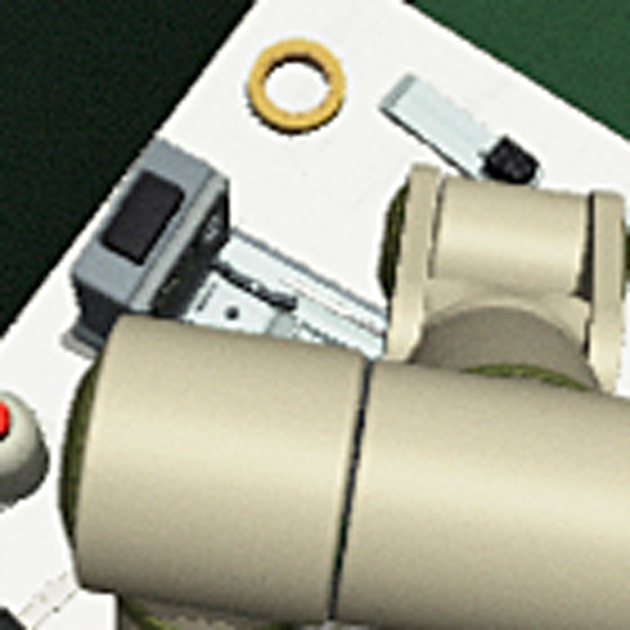

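View pics/w6c.png

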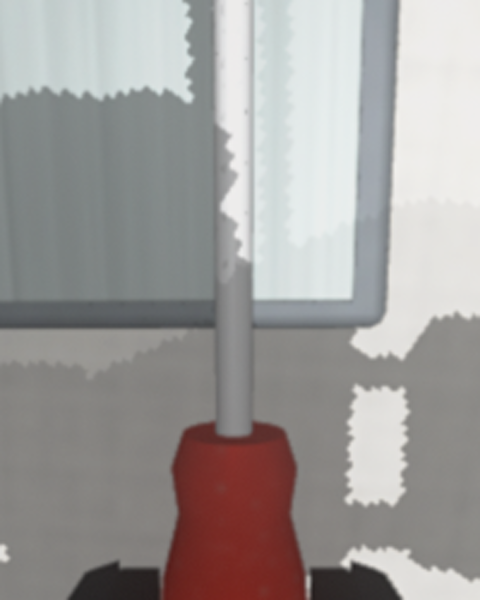

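Emit:
apply_moves([
  [[0,0.004,-0.006],[-0.007,0.002,-0.003]],
  [[0,0,0],[0,0,0]],
])

```text
clock: 8.3
eef_pos: [0.4484, -0.1675, 0.0745]
ee_rot: [0.001, 0.957, 0.289, 0.0]
contact_force: [0.2, -0.6, -1.7]
gripper_width: 0.0287
```

```bash
cat > tipg.py <<'E'
from h import *
from fitg import P
p=[.5586,-.0540,.5864]
def g(X): 
    c,s=np.cos(p[2]),np.sin(p[2]); d=np.array(X)-[p[0],p[1],0]; return (1000*np.array([c*d[0]+s*d[1],-s*d[0]+c*d[1],d[2]])).round(1)
if __name__=='__main__':
    M=T(); o=env.get_obs()
    print('tip gauge',g((M@[.14,0,-.0136,1])[:3]),'tcp',g(M[:3,3]))
    print('axes in gauge', (R.from_euler('z',-p[2]).as_matrix()@M[:3,:3]).round(4).tolist())
    print('F gauge',(R.from_euler('z',-p[2]).as_matrix()@o['contact_force']).round(1),o['clock'],o['gripper_width'])
E
python3 tipg.py; python3 -c "
from h import *
M=T();cap('top','top7');print(proj('top7',(M@[.14,0,-.0136,1])[:3]),proj('top7',(M@[.10,0,-.0136,1])[:3]));crop('top7',290,130,370,200,8,'t7c')"
```

```text
tip gauge [-14.6 -33.5  88.2] tcp [-154.6  -33.5   74.5]
axes in gauge [[1.0, 0.0003, 0.0003], [0.0003, -1.0, -0.0012], [0.0003, 0.0012, -1.0]]
F gauge [-0.2 -0.5 -1.7] 8.3 0.028713844899623805
[323.78411296 159.56648214] [335.03390494 165.93080061]
```

View pics/t7c.png

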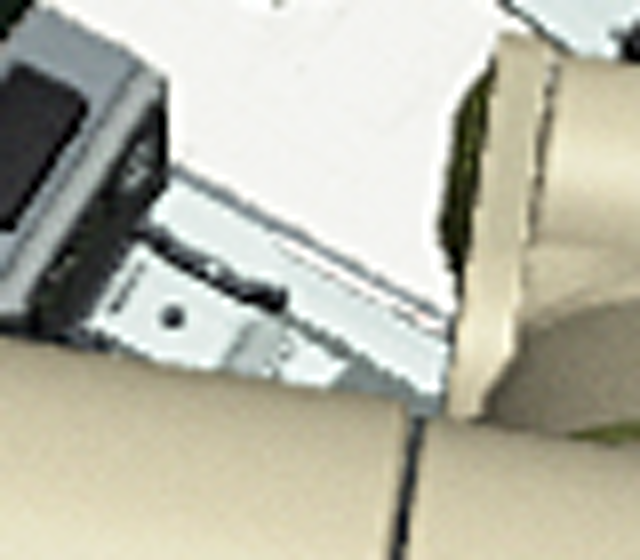

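Emit:
apply_moves([
  [[0.02,-0.001,0.0015],[0,0,0]],
  [[0.02,-0.0005,0],[0,0,0]],
  [[0.01,0,0],[0,0,0]],
  [[0,0,0],[0,0,0]],
])

```text
clock: 8.75
eef_pos: [0.4909, -0.1382, 0.0756]
ee_rot: [0.002, 0.957, 0.288, 0.002]
contact_force: [-0.5, 0.4, -0.7]
gripper_width: 0.0287
```

```bash
python3 tipg.py; python3 -c "
from h import *
M=T();cap('top','top8');cap('scene','scene8');print(proj('top8',(M@[.14,0,-.0136,1])[:3]),proj('top8',(M@[.10,0,-.0136,1])[:3]));crop('top8',290,130,370,200,8,'t8c');crop('scene8',280,130,440,260,4.5,'s8c')"
```

```text
tip gauge [ 37.  -32.8  89.6] tcp [-103.   -32.7   75.6]
axes in gauge [[1.0, -0.0011, 0.0023], [-0.0011, -1.0, -0.0054], [0.0023, 0.0054, -1.0]]
F gauge [-0.2  0.6 -0.7] 8.75 0.02869718823683991
[309.2904567  151.44379654] [320.42988154 157.77221694]
```

View pics/t8c.png

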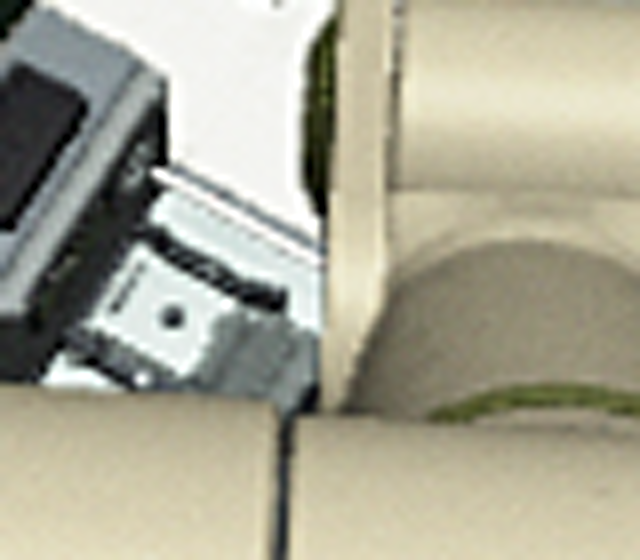

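View pics/s8c.png

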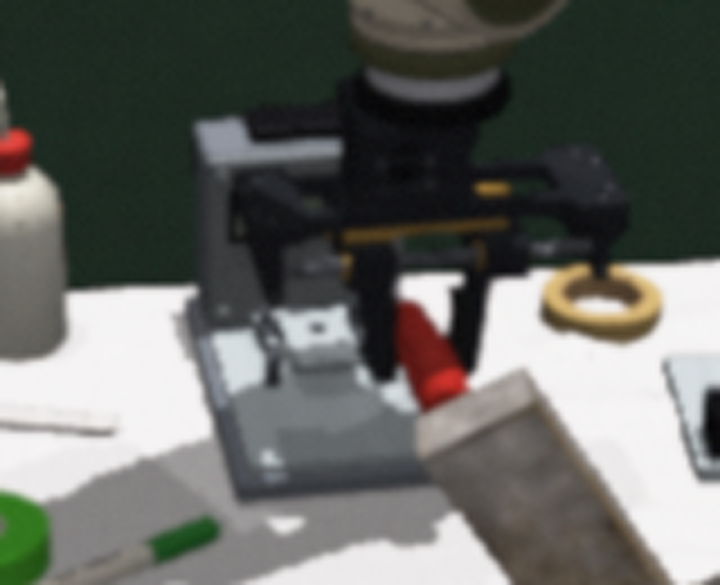

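Emit:
apply_moves([
  [[0,0,0.004],[0,0.002,0]],
  [[0.003,0,0.001],[0,0.001,0]],
])

```text
clock: 9.05
eef_pos: [0.4916, -0.1378, 0.0703]
ee_rot: [0.001, 0.958, 0.287, 0.003]
contact_force: [-1.2, -0.0, -0.8]
gripper_width: 0.0287
```

```bash
python3 tipg.py
```

```text
tip gauge [ 37.8 -33.1  84.5] tcp [-102.2  -32.7   70.3]
axes in gauge [[1.0, -0.0033, 0.0045], [-0.0032, -1.0, -0.0044], [0.0046, 0.0044, -1.0]]
F gauge [-1.   0.7 -0.8] 9.05 0.028710026773280252
```

Emit:
apply_moves([
  [[0.005,-0.0005,0],[0,0.001,0.001]],
  [[0.005,-0.0005,0.0005],[0,0.002,0.001]],
])

```text
clock: 9.25
eef_pos: [0.4993, -0.1316, 0.0696]
ee_rot: [0.001, 0.958, 0.286, 0.004]
contact_force: [-1.7, -0.5, -0.3]
gripper_width: 0.029
```

```bash
python3 tipg.py
```

```text
tip gauge [ 47.5 -32.7  84.2] tcp [-92.4 -31.8  69.6]
axes in gauge [[0.9999, -0.0069, 0.0073], [-0.0069, -1.0, -0.0037], [0.0074, 0.0037, -1.0]]
F gauge [-1.7  0.5 -0.3] 9.25 0.028988406287587226
```

Emit:
apply_moves([
  [[0.003,0,-0.0005],[0,0,-0.003]],
  [[0.003,0,0],[0,0,-0.002]],
])

```text
clock: 9.45
eef_pos: [0.5026, -0.129, 0.0695]
ee_rot: [0.001, 0.957, 0.289, 0.001]
contact_force: [-20.0, -16.6, -0.5]
gripper_width: 0.0287
```

```bash
python3 tipg.py
```

```text
tip gauge [ 51.9 -31.6  83.3] tcp [-88.1 -31.4  69.5]
axes in gauge [[1.0, -0.001, 0.0012], [-0.001, -1.0, -0.0017], [0.0012, 0.0017, -1.0]]
F gauge [-25.8  -2.7  -0.5] 9.45 0.028698357764497712
```

```bash
python3 tipg.py; python3 -c "
from h import *
cap('wrist','w9');cap('top','top9');M=T();print(proj('top9',(M@[.14,0,-.0136,1])[:3]));crop('w9',220,0,420,250,2.4,'w9c');crop('top9',280,120,350,180,9,'t9c')"; python3 tipg.py
```

```text
tip gauge [ 51.9 -31.6  83.3] tcp [-88.1 -31.4  69.5]
axes in gauge [[1.0, -0.001, 0.0012], [-0.001, -1.0, -0.0017], [0.0012, 0.0017, -1.0]]
F gauge [-25.8  -2.7  -0.5] 9.45 0.028698357764497712
[305.11822672 150.16330692]
tip gauge [ 51.6 -31.8  83.2] tcp [-88.4 -31.6  69.5]
axes in gauge [[1.0, -0.0015, 0.0011], [-0.0015, -1.0, -0.0017], [0.0011, 0.0017, -1.0]]
F gauge [-17.   -3.1   0.3] 9.55 0.028752330980225248
```

View pics/w9c.png

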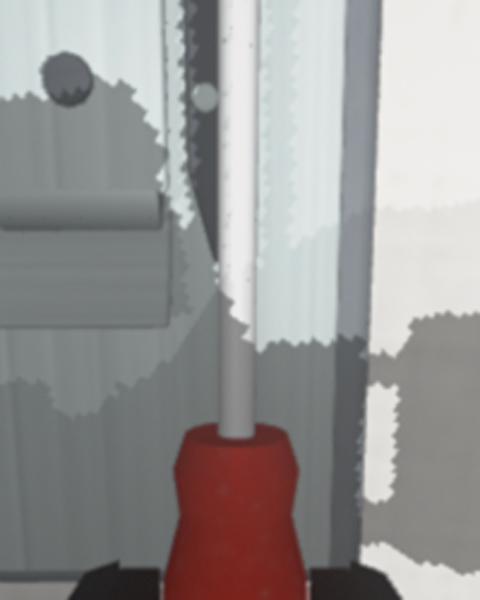

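View pics/t9c.png

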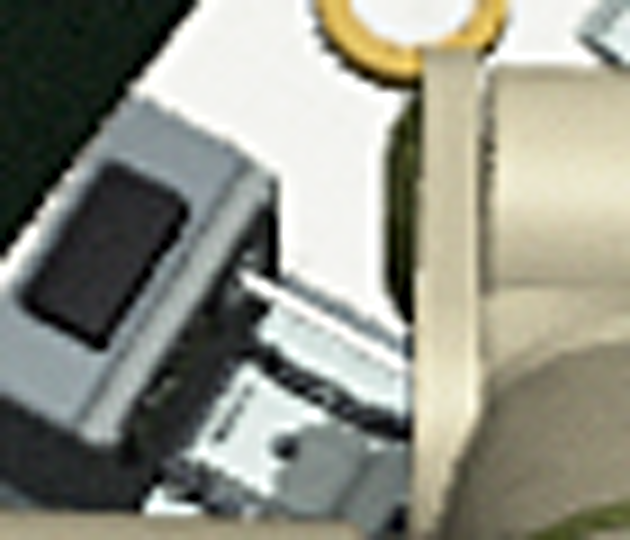

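Emit:
apply_moves([
  [[-0.02,0,0],[0,0,0]],
  [[-0.03,0,0],[0,0,0]],
  [[-0.03,0,0],[0,0,0]],
  [[-0.03,0,-0.03],[0,0,0]],
  [[-0.02,0,-0.04],[0,0,0]],
  [[0,0,-0.04],[0,0,0]],
])

```text
clock: 10.15
eef_pos: [0.3896, -0.2016, 0.1784]
ee_rot: [-0.004, 0.957, 0.29, -0.002]
contact_force: [0.9, -0.4, -0.8]
gripper_width: 0.0286
```

```bash
python3 tipg.py
python3 - <<'E'
from h import *
for n,f,u,v,z in [('small tip','w1',393,193,.005),('small end','w1',302,176,.01),('near block','w1',423,58,.033),('near strip rear','w1',412,77,.005),('near strip tipL','w3',380+170/3,60+490/3,.003),('near strip tipR','w3',380+242/3,60+495/3,.003),('marker','w1',217,90,.005),('marker','w1',184,159,.005),('far block','w2',376,177,.04)]: print(n,onz(f,u,v,z).round(3))
E
```

```text
tip gauge [-82.4 -29.3 191.8] tcp [-222.4  -29.4  178.4]
axes in gauge [[1.0, 0.0013, -0.0015], [0.0013, -1.0, 0.0082], [-0.0015, -0.0082, -1.0]]
F gauge [ 0.5 -0.8 -0.8] 10.15 0.028649701406041485
small tip [ 0.24  -0.333  0.005]
small end [ 0.272 -0.185  0.01 ]
near block [ 0.444 -0.36   0.033]
near strip rear [ 0.42  -0.354  0.005]
near strip tipL [ 0.535 -0.303  0.003]
near strip tipR [ 0.551 -0.336  0.003]
marker [ 0.406 -0.06   0.005]
marker [0.301 0.003 0.005]
far block [ 0.581 -0.28   0.04 ]
```

Run:
```python
from h import *
plan([.35,-.23,.10],[np.cos(1.658),np.sin(1.658),0],8)
```

```text
turn/row [-0.001  -0.0004 -0.1338]
[[[-0.0061, 0.0003, 0.0098], [-0.001, -0.0004, -0.1338]], [[-0.0061, -0.0005, 0.0098], [-0.001, -0.0004, -0.1338]], [[-0.0059, -0.0013, 0.0098], [-0.001, -0.0004, -0.1338]], [[-0.0057, -0.0021, 0.0098], [-0.001, -0.0004, -0.1338]], [[-0.0053, -0.0029, 0.0098], [-0.001, -0.0004, -0.1338]], [[-0.0049, -0.0036, 0.0098], [-0.001, -0.0004, -0.1338]], [[-0.0044, -0.0042, 0.0098], [-0.001, -0.0004, -0.1338]], [[-0.0038, -0.0048, 0.0098], [-0.001, -0.0004, -0.1338]]]
```

Emit:
apply_moves([
  [[-0.006,0,0.01],[0,0,-0.134]],
  [[-0.006,-0.0005,0.01],[0,0,-0.134]],
  [[-0.006,-0.001,0.01],[0,0,-0.134]],
  [[-0.006,-0.002,0.01],[0,0,-0.134]],
  [[-0.005,-0.003,0.01],[0,0,-0.134]],
  [[-0.005,-0.0035,0.01],[0,0,-0.134]],
  [[-0.0045,-0.004,0.01],[0,0,-0.134]],
  [[-0.004,-0.005,0.01],[0,0,-0.134]],
  [[0,0,0],[0,0,0]],
])

```text
clock: 11.05
eef_pos: [0.3537, -0.2344, 0.1033]
ee_rot: [0.005, 0.658, 0.753, 0.001]
contact_force: [1.1, -0.2, -0.4]
gripper_width: 0.0284
```

Run:
```python
from h import *
print(T().round(3))
M=T();print('tip',(M@[.14,0,-.0136,1])[:3])
plan([.35,-.23,.03],[np.cos(1.658),np.sin(1.658),0],3)
cap('wrist','w10')
```

```text
[[-0.133  0.991  0.008  0.354]
 [ 0.991  0.133 -0.006 -0.234]
 [-0.007  0.008 -1.     0.103]
 [ 0.     0.     0.     1.   ]]
tip [ 0.33495803 -0.09558919  0.11600696]
turn/row [0.0026 0.0022 0.0154]
[[[0.0018, -0.0012, 0.0244], [0.0026, 0.0022, 0.0154]], [[0.0017, -0.0012, 0.0244], [0.0026, 0.0022, 0.0154]], [[0.0016, -0.0011, 0.0244], [0.0026, 0.0022, 0.0154]]]
```

View pics/w10.png

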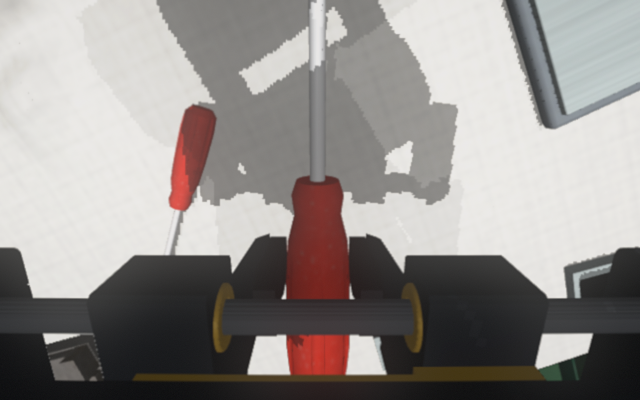

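Emit:
apply_moves([
  [[0,0,0.03],[0.004,0.003,0]],
  [[0,0,0.03],[0.002,0.002,0]],
  [[0,0,0.025],[0.002,0.002,0]],
  [[0,0,0.006],[0.002,0.002,0]],
])

```text
clock: 11.5
eef_pos: [0.3583, -0.2367, 0.0138]
ee_rot: [0.004, 0.665, 0.746, -0.001]
contact_force: [-0.3, 0.7, -0.1]
gripper_width: 0.0284
```

Run:
```python
from h import *
print(T().round(4),env.get_obs()['contact_force'].round(1))
```

```text
[[-0.1144  0.9934  0.0048  0.3583]
 [ 0.9934  0.1144 -0.0058 -0.2367]
 [-0.0063  0.0041 -1.      0.0138]
 [ 0.      0.      0.      1.    ]] [-0.3  0.7 -0.1]
```

Emit:
apply_moves([
  [[0.001,0,0.007],[0.003,0.006,0]],
  [[0,0,0.006],[0.001,0.003,0]],
  [[0,0,0.002],[0,0,0]],
])

```text
clock: 11.8
eef_pos: [0.3594, -0.2362, 0.0003]
ee_rot: [-0.0, 0.667, 0.745, 0.001]
contact_force: [-8.3, 5.5, 37.6]
gripper_width: 0.0288
```

Run:
```python
from h import *
print(T().round(4),env.get_obs()['contact_force'].round(1))
```

```text
[[-1.113e-01  9.938e-01  1.000e-03  3.594e-01]
 [ 9.938e-01  1.113e-01  1.200e-03 -2.362e-01]
 [ 1.100e-03  1.200e-03 -1.000e+00  3.000e-04]
 [ 0.000e+00  0.000e+00  0.000e+00  1.000e+00]] [-8.3  5.5 37.6]
```

Emit:
apply_moves([
  [[0,0,-0.0015],[0,0,0]],
  [[0,0,0],[0,0,0]],
  [[0,0,0],[0,0,0]],
], claw=0.05)

```text
clock: 12.1
eef_pos: [0.3604, -0.2371, 0.0038]
ee_rot: [0.002, 0.667, 0.745, 0.001]
contact_force: [-0.4, -0.4, 0.2]
gripper_width: 0.0494
```

Emit:
apply_moves([
  [[0,0,-0.03],[0,0,0]],
  [[0,0,-0.04],[0,0,0]],
  [[0,0,-0.05],[0,0,0]],
  [[0,0,-0.05],[0,0,0]],
  [[0,0,-0.04],[0,0,0]],
], claw=0.06)

```text
clock: 12.6
eef_pos: [0.3583, -0.2354, 0.2175]
ee_rot: [-0.003, 0.668, 0.744, 0.001]
contact_force: [1.0, -0.7, 0.4]
gripper_width: 0.0599
```

Run:
```python
from h import *
print(T().round(4),env.get_obs()['contact_force'].round(1))
cap('wrist','w11')
plan([.40,-.33,.25],[np.cos(.43),np.sin(.43),0],10)
```

```text
[[-0.108   0.9941 -0.0021  0.3583]
 [ 0.9941  0.108   0.0053 -0.2354]
 [ 0.0055 -0.0016 -1.      0.2175]
 [ 0.      0.      0.      1.    ]] [ 1.  -0.7  0.4]
turn/row [ 0.0005 -0.      0.1249]
[[[-0.0097, 0.003, -0.0027], [0.0005, -0.0, 0.1249]], [[-0.0092, 0.0042, -0.0027], [0.0005, -0.0, 0.1249]], [[-0.0086, 0.0053, -0.0027], [0.0005, -0.0, 0.1249]], [[-0.0079, 0.0063, -0.0027], [0.0005, -0.0, 0.1249]], [[-0.0071, 0.0073, -0.0027], [0.0005, -0.0, 0.1249]], [[-0.0061, 0.0081, -0.0027], [0.0005, -0.0, 0.1249]], [[-0.0051, 0.0088, -0.0027], [0.0005, -0.0, 0.1249]], [[-0.0039, 0.0093, -0.0027], [0.0005, -0.0, 0.1249]], [[-0.0027, 0.0098, -0.0027], [0.0005, -0.0, 0.1249]], [[-0.0015, 0.01, -0.0027], [0.0005, -0.0, 0.1249]]]
```

View pics/w11.png

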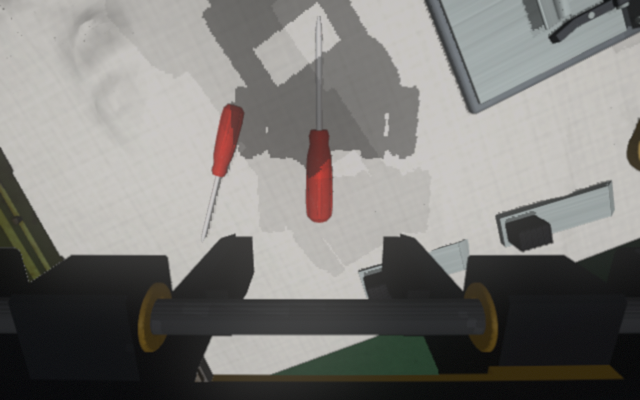

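Emit:
apply_moves([
  [[-0.0095,0.003,-0.003],[0,0,0.125]],
  [[-0.009,0.004,-0.003],[0,0,0.125]],
  [[-0.0085,0.005,-0.003],[0,0,0.125]],
  [[-0.008,0.006,-0.003],[0,0,0.125]],
  [[-0.007,0.007,-0.003],[0,0,0.125]],
  [[-0.006,0.008,-0.003],[0,0,0.125]],
  [[-0.005,0.009,-0.003],[0,0,0.125]],
  [[-0.004,0.0095,-0.003],[0,0,0.125]],
  [[-0.003,0.01,-0.003],[0,0,0.125]],
  [[-0.0015,0.01,-0.003],[0,0,0.125]],
])

```text
clock: 13.65
eef_pos: [0.3981, -0.3325, 0.2569]
ee_rot: [0.004, 0.982, 0.188, 0.004]
contact_force: [-0.2, -0.6, 0.1]
gripper_width: 0.0599
```

Run:
```python
from h import *
print(T().round(4),env.get_obs()['contact_force'].round(1))
cap('wrist','w12');cap('top','top12');cap('scene','scene12')
crop('w12',250,0,450,260,3,'w12c');crop('top12',310,90,440,200,6,'t12c');crop('scene12',400,170,500,270,6,'s12c')
```

```text
[[ 0.9291  0.3696  0.0094  0.3981]
 [ 0.3697 -0.9291 -0.0072 -0.3325]
 [ 0.006   0.0101 -0.9999  0.2569]
 [ 0.      0.      0.      1.    ]] [-0.2 -0.6  0.1]
```

View pics/w12.png

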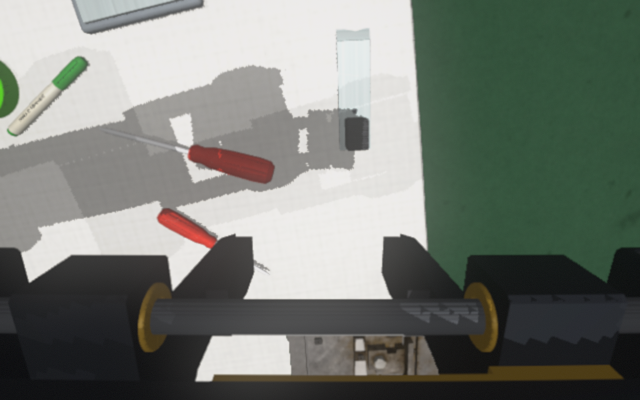

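View pics/t12c.png

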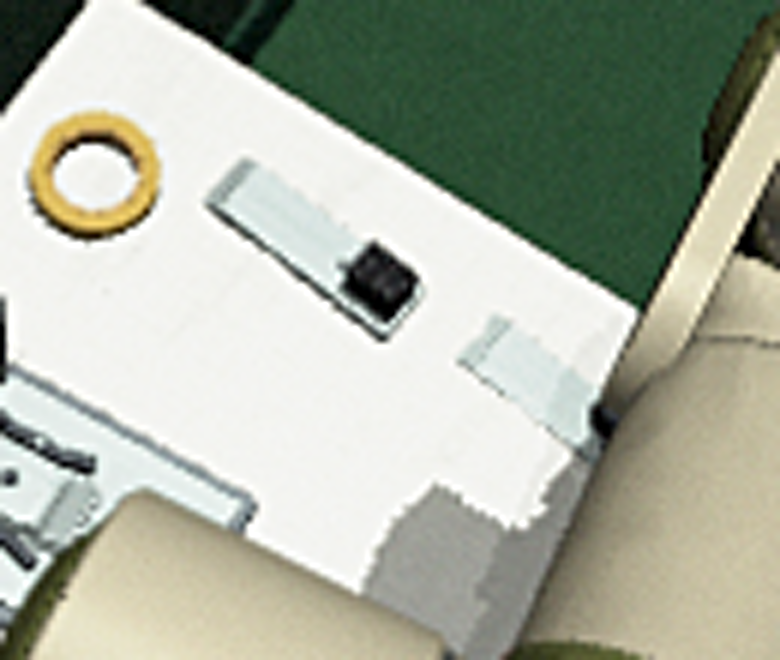

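View pics/s12c.png

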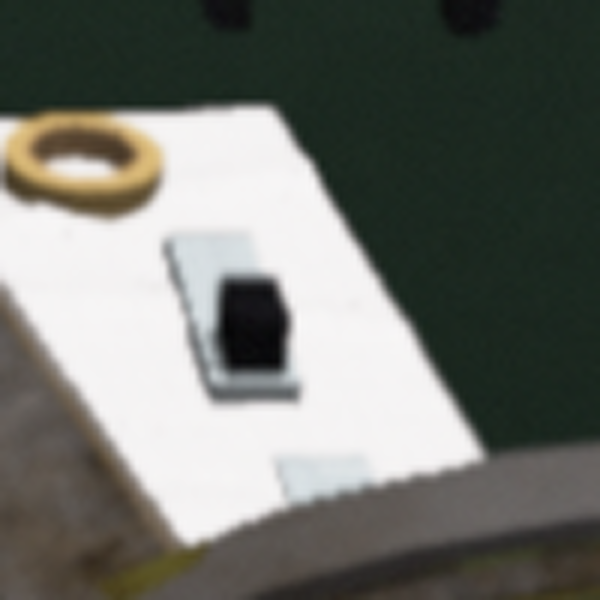

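Run:
```python
from h import *
crop('w12',320,20,390,165,4.1,'w12d')
```

```text
(no output)
```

View pics/w12d.png

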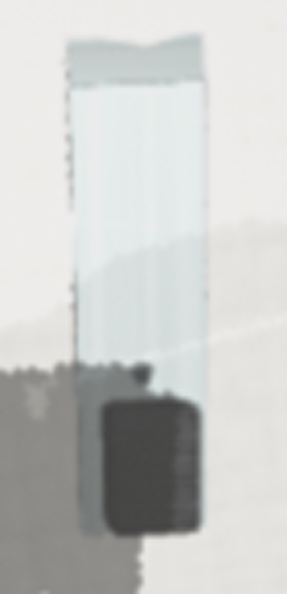

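Run:
```python
from h import *
from fitg import P
from scipy.optimize import least_squares
d=lambda u,v:('w12',320+u/4.1,20+v/4.1)
w3=lambda u,v:('w3',380+u/3,60+v/3)
t=lambda u,v:('top12',310+u/6,90+v/6)
w1=lambda u,v:('w1',240+u/3.8,40+v/3.8)
TL,TR,BL,BR=(65,18,1.5),(65,-18,1.5),(-65,18,5),(-65,-18,5)
obs=[(TL,d(66,40)),(TR,d(203,35)),(BL,d(80,533)),(BR,d(205,530)),(TL,w3(170,490)),(TR,w3(242,495)),(TL,t(460,355)),(TR,t(497,316)),(BL,w1(657,142))]
def f(p): return np.concatenate([proj(o[0],P(p,X))-np.array(o[1:]) for X,o in obs])
for p0 in ([.5,-.34,.4],[.5,-.34,.4,0]):
    r=least_squares(f,p0,loss='soft_l1');print(r.x.round(4),np.degrees(r.x[2]));print(r.fun.reshape(-1,2).round(1).tolist())
p=r.x[:3] 
print('grip',P(p,(-45,0,19)))
for X in ((-62,12,33),(-62,-12,33),(-28,12,33),(-28,-12,33)):
    q=proj('w12',P(p,X));print(((q-[320,20])*4.1).round(0))
```

```text
[ 0.4844 -0.3452  0.4168] 23.88042665794045
[[0.4, -0.1], [0.5, -0.1], [-0.2, 0.6], [0.3, 0.2], [-0.3, -1.1], [-0.6, -0.1], [-1.2, 0.4], [-0.6, -0.9], [0.1, 1.0]]
[ 0.4846 -0.3454  0.4164 -0.001 ] 23.859579275263034
[[0.5, 0.0], [0.6, -0.0], [-0.1, 0.4], [0.3, -0.0], [-0.3, -1.0], [-0.7, 0.0], [-1.2, 0.4], [-0.6, -0.8], [-0.0, 1.0]]
grip [ 0.44342144 -0.36356797  0.019     ]
[110. 539.]
[201. 536.]
[108. 408.]
[201. 405.]
```

Run:
```python
from h import *
plan([.4434,-.3636,.07],[np.cos(.4168),np.sin(.4168),0],6)
```

```text
turn/row [ 0.0017 -0.001  -0.005 ]
[[[0.0049, 0.0074, 0.0312], [0.0017, -0.001, -0.005]], [[0.0049, 0.0075, 0.0312], [0.0017, -0.001, -0.005]], [[0.0049, 0.0075, 0.0312], [0.0017, -0.001, -0.005]], [[0.0048, 0.0076, 0.0312], [0.0017, -0.001, -0.005]], [[0.0048, 0.0077, 0.0311], [0.0017, -0.001, -0.005]], [[0.0048, 0.0078, 0.0311], [0.0017, -0.001, -0.005]]]
```

Emit:
apply_moves([
  [[0.005,0.0075,0.03],[0.002,-0.001,-0.005]],
  [[0.005,0.0075,0.03],[0.002,-0.001,-0.005]],
  [[0.005,0.0075,0.03],[0.002,-0.001,-0.005]],
  [[0.005,0.0075,0.03],[0.002,-0.001,-0.005]],
  [[0.005,0.0075,0.03],[0.002,-0.001,-0.005]],
  [[0.005,0.0075,0.03],[0.002,-0.001,-0.005]],
  [[0,0,0],[0,0,0]],
])

```text
clock: 14.5
eef_pos: [0.4448, -0.3593, 0.0714]
ee_rot: [-0.0, 0.975, 0.221, -0.0]
contact_force: [-0.6, 0.4, 0.4]
gripper_width: 0.0601
```

Run:
```python
from h import *
print(T().round(4),env.get_obs()['contact_force'].round(1))
plan([.4434,-.3636,.02],[np.cos(.4168),np.sin(.4168),0],3)
cap('wrist','w13')
from fitg import P
p=(.4844,-.3452,.4168)
for X in ((65,18,1.5),(65,-18,1.5),(-28,12,33),(-28,-12,33)): print(proj('w13',P(p,X)))
```

```text
[[ 9.024e-01  4.309e-01 -1.000e-04  4.448e-01]
 [ 4.309e-01 -9.024e-01  6.000e-04 -3.593e-01]
 [ 1.000e-04 -6.000e-04 -1.000e+00  7.140e-02]
 [ 0.000e+00  0.000e+00  0.000e+00  1.000e+00]] [-0.6  0.4  0.4]
turn/row [-0.0002 -0.      0.0096]
[[[-0.001, 0.0011, 0.0171], [-0.0002, -0.0, 0.0096]], [[-0.001, 0.0011, 0.0171], [-0.0002, -0.0, 0.0096]], [[-0.001, 0.0011, 0.0171], [-0.0002, -0.0, 0.0096]]]
[296.44951144  30.48247508]
[358.78157716  32.43989404]
[301.78451035 200.96822651]
[344.44340486 202.14466282]
```

View pics/w13.png

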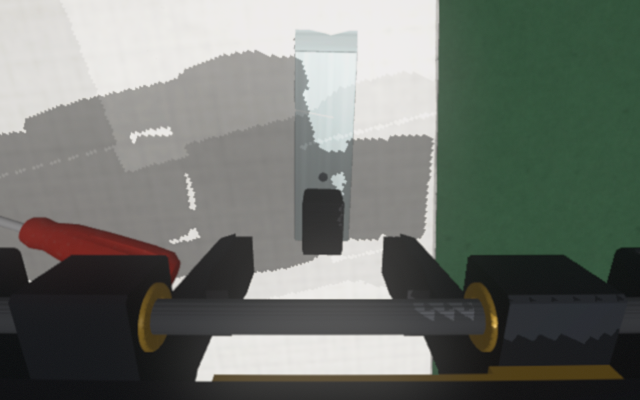

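Emit:
apply_moves([
  [[-0.001,0.0015,0.018],[0,0,0.01]],
  [[-0.001,0.0015,0.018],[0,0,0.01]],
  [[-0.001,0.001,0.014],[0,0,0.008]],
  [[0,0,0],[0,0,0]],
])

```text
clock: 14.95
eef_pos: [0.445, -0.3655, 0.03]
ee_rot: [0.005, 0.978, 0.21, 0.003]
contact_force: [0.1, 0.8, 0.9]
gripper_width: 0.0599
```

Run:
```python
from h import *
print(T().round(4),env.get_obs()['contact_force'].round(1))
plan([.4434,-.3636,.009],[np.cos(.4168),np.sin(.4168),0],1)
```

```text
[[ 0.9117  0.4109  0.008   0.445 ]
 [ 0.4109 -0.9116 -0.0094 -0.3655]
 [ 0.0035  0.0119 -0.9999  0.03  ]
 [ 0.      0.      0.      1.    ]] [0.1 0.8 0.9]
turn/row [ 0.0119 -0.0035  0.0067]
[[[-0.0008, -0.0026, 0.021], [0.0119, -0.0035, 0.0067]]]
```

Emit:
apply_moves([
  [[-0.0005,-0.002,0.014],[0.012,-0.0035,0.006]],
  [[-0.0005,-0.0005,0.007],[0.003,0,0]],
  [[0,0,0.001],[0,0,0]],
])

```text
clock: 15.25
eef_pos: [0.4438, -0.3643, 0.0106]
ee_rot: [0.0, 0.978, 0.208, 0.001]
contact_force: [0.5, 0.0, 0.7]
gripper_width: 0.0599
```

Run:
```python
from h import *
print(T().round(4),env.get_obs()['contact_force'].round(1))
plan([.4434,-.3636,.009],[np.cos(.4168),np.sin(.4168),0],1)
```

```text
[[ 9.134e-01  4.071e-01  1.600e-03  4.438e-01]
 [ 4.071e-01 -9.134e-01 -6.000e-04 -3.643e-01]
 [ 1.200e-03  1.200e-03 -1.000e+00  1.060e-02]
 [ 0.000e+00  0.000e+00  0.000e+00  1.000e+00]] [0.5 0.  0.7]
turn/row [ 0.0012 -0.0012  0.0025]
[[[-0.0001, -0.0008, 0.0016], [0.0012, -0.0012, 0.0025]]]
```

Well aligned; close on the block.

Emit:
apply_moves([
  [[0,0,0.001],[0,0,0.002]],
  [[0,0,0.0005],[0,0,0]],
  [[0,0,0.0005],[0,0,0]],
  [[0,0,0],[0,0,0]],
  [[0,0,0],[0,0,0]],
], claw=0.0, newtons=50)

```text
clock: 15.75
eef_pos: [0.4441, -0.3645, 0.0095]
ee_rot: [0.001, 0.978, 0.207, 0.001]
contact_force: [0.3, -0.1, -1.5]
gripper_width: 0.0235
```

Run:
```python
from h import *
print(T().round(4),env.get_obs()['contact_force'].round(1))
cap('wrist','w14')
```

```text
[[ 0.914   0.4058  0.0026  0.4441]
 [ 0.4058 -0.914  -0.0018 -0.3645]
 [ 0.0016  0.0027 -1.      0.0095]
 [ 0.      0.      0.      1.    ]] [ 0.3 -0.1 -1.5]
```

View pics/w14.png

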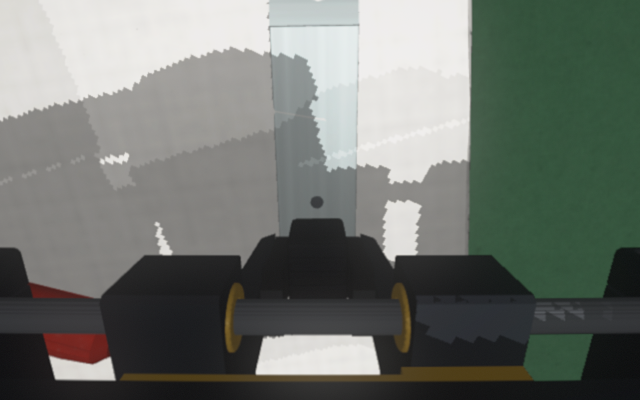

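Emit:
apply_moves([
  [[0,0,-0.02],[0,0,0]],
  [[0,0,-0.03],[0,0,0]],
  [[0,0,-0.04],[0,0,0]],
  [[0,0,-0.02],[0,0,0]],
  [[0,0,0],[0,0,0]],
])

```text
clock: 16.3
eef_pos: [0.443, -0.3634, 0.1212]
ee_rot: [-0.001, 0.978, 0.207, -0.0]
contact_force: [-0.7, 0.6, -2.7]
gripper_width: 0.0233
```

```bash
python3 tipg.py
python3 - <<'E'
from tipg import *
gx=[np.cos(p[2]),np.sin(p[2]),0]
print(T().round(4));plan(P(p,(-165,0,110)),gx,8)
cap('wrist','w15')
E
```

```text
tip gauge [-129.5 -217.3  134.8] tcp [-267.5 -193.7  121.2]
axes in gauge [[0.9858, -0.1677, 0.0004], [-0.1677, -0.9858, 0.0029], [-0.0001, -0.0029, -1.0]]
F gauge [-0.2  0.9 -2.7] 16.3 0.023341560451133586
[[ 9.140e-01  4.058e-01 -1.300e-03  4.430e-01]
 [ 4.058e-01 -9.139e-01  2.600e-03 -3.634e-01]
 [-1.000e-04 -2.900e-03 -1.000e+00  1.212e-01]
 [ 0.000e+00  0.000e+00  0.000e+00  1.000e+00]]
turn/row [-0.0004 -0.     -0.0211]
[[[0.0086, -0.026, 0.0015], [-0.0004, -0.0, -0.0211]], [[0.0091, -0.0258, 0.0015], [-0.0004, -0.0, -0.0211]], [[0.0097, -0.0256, 0.0015], [-0.0004, -0.0, -0.0211]], [[0.0102, -0.0254, 0.0015], [-0.0004, -0.0, -0.0211]], [[0.0107, -0.0252, 0.0014], [-0.0004, -0.0, -0.0211]], [[0.0113, -0.025, 0.0014], [-0.0004, -0.0, -0.0211]], [[0.0118, -0.0247, 0.0014], [-0.0004, -0.0, -0.0211]], [[0.0123, -0.0245, 0.0014], [-0.0004, -0.0, -0.0211]]]
```

View pics/w15.png

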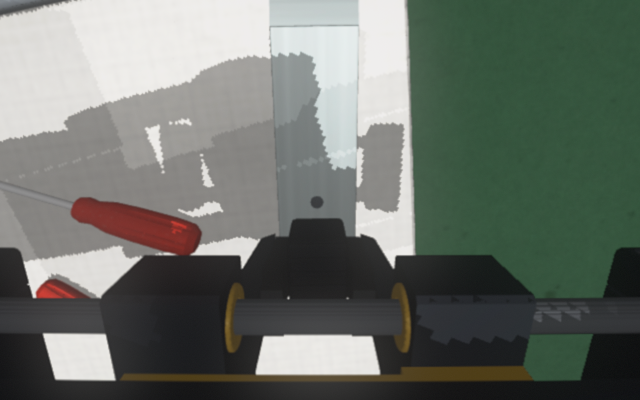

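Emit:
apply_moves([
  [[0.0085,-0.026,0.001],[0,0,-0.021]],
  [[0.009,-0.026,0.001],[0,0,-0.021]],
  [[0.0095,-0.0255,0.001],[0,0,-0.021]],
  [[0.01,-0.0255,0.001],[0,0,-0.021]],
  [[0.0105,-0.025,0.001],[0,0,-0.021]],
  [[0.011,-0.025,0.001],[0,0,-0.021]],
  [[0.012,-0.0245,0.001],[0,0,-0.021]],
  [[0.012,-0.0245,0.001],[0,0,-0.021]],
  [[0,0,0],[0,0,0]],
])

```text
clock: 17.25
eef_pos: [0.4121, -0.134, 0.0991]
ee_rot: [-0.013, 0.957, 0.291, -0.008]
contact_force: [-0.0, -0.6, -1.7]
gripper_width: 0.0238
```

```bash
python3 tipg.py
python3 - <<'E'
from tipg import *
gx=[np.cos(p[2]),np.sin(p[2]),0]
plan(P(p,(-165,0,48)),gx,4)
E
```

```text
tip gauge [-26.2  14.6 111.7] tcp [-166.3   14.5   99.1]
axes in gauge [[1.0, 0.0037, -0.0071], [0.0039, -0.9996, 0.0289], [-0.007, -0.0289, -0.9996]]
F gauge [-0.3 -0.5 -1.7] 17.25 0.02377111888845181
turn/row [-0.0072  0.0018  0.001 ]
[[[0.0004, 0.004, 0.0127], [-0.0072, 0.0018, 0.001]], [[0.0004, 0.0039, 0.0127], [-0.0072, 0.0018, 0.001]], [[0.0004, 0.0038, 0.0127], [-0.0072, 0.0018, 0.001]], [[0.0003, 0.0037, 0.0128], [-0.0072, 0.0018, 0.001]]]
```

Emit:
apply_moves([
  [[0,0.004,0.012],[-0.008,0.002,0.001]],
  [[0,0.004,0.012],[-0.008,0.002,0.001]],
  [[0,0.004,0.012],[-0.007,0.002,0.001]],
  [[0,0.003,0.012],[-0.006,0.002,0.001]],
  [[0,0,0],[0,0,0]],
])

```text
clock: 17.75
eef_pos: [0.4184, -0.1464, 0.0444]
ee_rot: [-0.002, 0.957, 0.289, -0.002]
contact_force: [-0.2, 0.2, -2.4]
gripper_width: 0.0236
```

```bash
python3 tipg.py
python3 - <<'E'
from tipg import *
cap('wrist','w16')
gx=[np.cos(p[2]),np.sin(p[2]),0]
plan(P(p,(-165,0,40)),gx,2)
for X in ((-23,22.5,36),(-23,-22.5,36),(-36,19,43),(-36,-19,43),(-36,0,43),(-100,56,24),(-100,-56,24)): print(X,proj('w16',P(p,X)).round(1))
E
```

```text
tip gauge [-27.9   0.5  57.7] tcp [-168.     0.6   44.4]
axes in gauge [[1.0, -0.0004, -0.0021], [-0.0003, -1.0, 0.0053], [-0.0021, -0.0053, -1.0]]
F gauge [-0.   0.3 -2.4] 17.75 0.02363197919177128
turn/row [-0.0023  0.0009 -0.0001]
[[[0.0014, 0.0002, 0.0025], [-0.0023, 0.0009, -0.0001]], [[0.0014, 0.0002, 0.0025], [-0.0023, 0.0009, -0.0001]]]
(-23, 22.5, 36) [ 258.4 -106. ]
(-23, -22.5, 36) [ 377.7 -106.4]
(-36, 19, 43) [266.2 -75. ]
(-36, -19, 43) [369.8 -75.3]
(-36, 0, 43) [318.  -75.3]
(-100, 56, 24) [199. 103.]
(-100, -56, 24) [437.6 102.9]
```

View pics/w16.png

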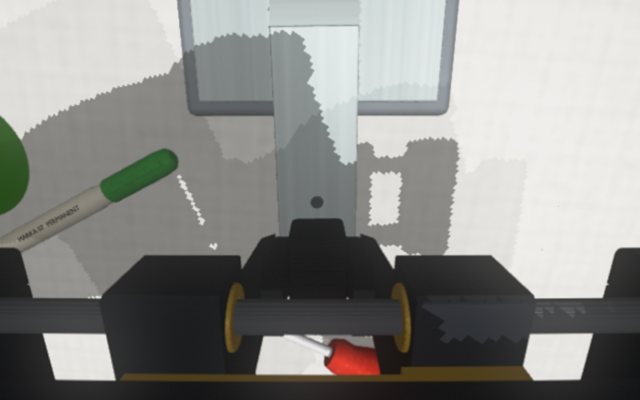

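Run:
```python
from tipg import *
crop('w16',170,0,470,240,2.6,'w16c')
M=T()
for X in ((.098,0,.0045),(.098,.018,.0045),(.098,-.018,.0045),(.03,.018,.0045),(.03,-.018,.0045)): print(X,proj('w16',(M@[*X,1])[:3]).round(1))
```

```text
(0.098, 0, 0.0045) [317.   26.1]
(0.098, 0.018, 0.0045) [362.   26.1]
(0.098, -0.018, 0.0045) [271.9  26.1]
(0.03, 0.018, 0.0045) [356.8 190. ]
(0.03, -0.018, 0.0045) [277.3 190. ]
```

View pics/w16c.png

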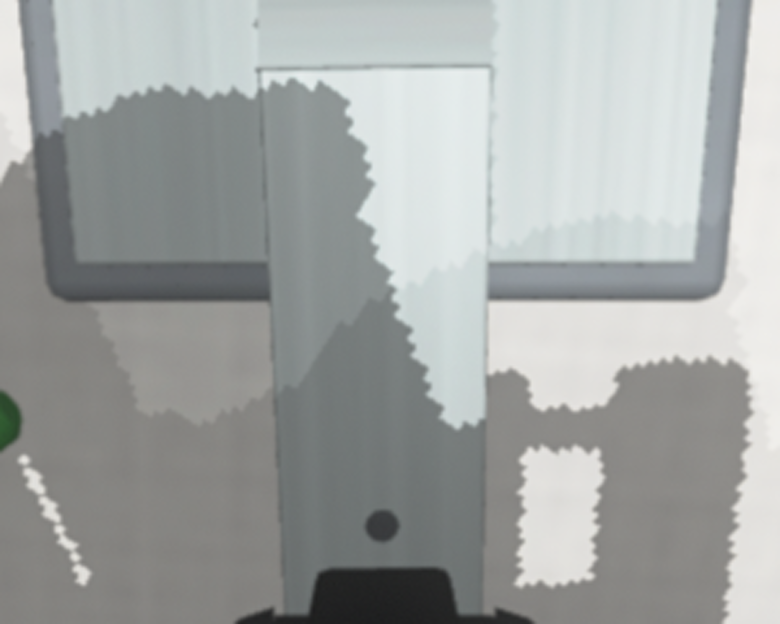

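Emit:
apply_moves([
  [[0.002,0.0005,0.004],[-0.002,0.001,0.017]],
  [[0.002,0,0.004],[-0.002,0.001,0.004]],
  [[0,0,0],[0,0,0]],
])

```text
clock: 18.1
eef_pos: [0.4226, -0.1451, 0.0367]
ee_rot: [-0.0, 0.961, 0.278, 0.0]
contact_force: [0.4, 0.7, -2.2]
gripper_width: 0.0237
```

```bash
sed -i 's/\[.14,0,-.0136,1\]/[.1097,-.0014,.0095,1]/' tipg.py; python3 tipg.py
python3 - <<'E'
from tipg import *
cap('wrist','w17'); crop('w17',170,0,470,240,2.6,'w17c')
E
```

```text
tip gauge [-54.   -1.8  27.3] tcp [-163.7   -0.6   36.7]
axes in gauge [[0.9997, -0.024, 0.0004], [-0.024, -0.9997, -0.0001], [0.0004, 0.0001, -1.0]]
F gauge [ 0.7  0.3 -2.2] 18.1 0.023676092927314072
```

View pics/w17c.png

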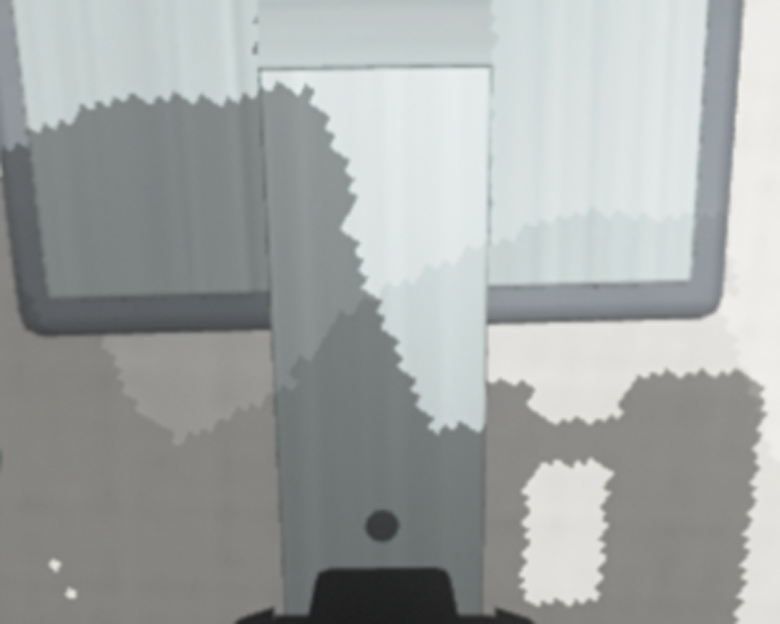

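Emit:
apply_moves([
  [[0,-0.001,0.002],[0,0,-0.008]],
  [[0,0,0.001],[0,0,0]],
])

```text
clock: 18.35
eef_pos: [0.4223, -0.1442, 0.0342]
ee_rot: [0.0, 0.959, 0.282, 0.001]
contact_force: [0.3, -1.4, -2.2]
gripper_width: 0.0234
```

```bash
python3 tipg.py
```

```text
tip gauge [-53.8   0.1  24.8] tcp [-163.5    0.3   34.2]
axes in gauge [[0.9999, -0.0147, 0.0009], [-0.0147, -0.9999, -0.0012], [0.0009, 0.0012, -1.0]]
F gauge [-0.5 -1.3 -2.2] 18.35 0.023374346760889862
```

Emit:
apply_moves([
  [[0,0,0.002],[0,0,0]],
  [[0,0,0.001],[0,0,0]],
])

```text
clock: 18.55
eef_pos: [0.4226, -0.1444, 0.0317]
ee_rot: [0.001, 0.959, 0.282, 0.001]
contact_force: [-3.1, 0.3, 7.6]
gripper_width: 0.0235
```

```bash
python3 tipg.py
```

```text
tip gauge [-53.6  -0.3  22.4] tcp [-163.3   -0.    31.7]
axes in gauge [[0.9999, -0.0146, 0.0016], [-0.0146, -0.9999, -0.0027], [0.0017, 0.0027, -1.0]]
F gauge [-2.4  1.9  7.6] 18.55 0.023466749211404157
```

Emit:
apply_moves([
  [[0.003,0,-0.001],[0,-0.004,0]],
  [[0.006,0,0],[0,-0.003,0]],
])

```text
clock: 18.75
eef_pos: [0.4303, -0.1398, 0.0332]
ee_rot: [0.002, 0.96, 0.282, -0.002]
contact_force: [-0.8, -0.6, 0.1]
gripper_width: 0.0235
```

```bash
python3 tipg.py
```

```text
tip gauge [-44.7  -0.9  23.1] tcp [-154.4   -0.5   33.2]
axes in gauge [[0.9999, -0.0156, -0.0053], [-0.0157, -0.9999, -0.0035], [-0.0052, 0.0036, -1.0]]
F gauge [-1.  -0.1  0.1] 18.75 0.023511579359655022
```

Emit:
apply_moves([
  [[0.008,-0.0005,0],[0,0,0]],
  [[0.008,-0.0005,0.0003],[0,0,0]],
])

```text
clock: 18.95
eef_pos: [0.4445, -0.1299, 0.033]
ee_rot: [0.003, 0.96, 0.281, -0.002]
contact_force: [-2.0, -0.8, 5.6]
gripper_width: 0.0235
```

```bash
python3 tipg.py
python3 - <<'E'
from tipg import *
cap('scene','s18');cap('wrist','w18'); crop('s18',280,150,400,260,6,'s18c');crop('w18',170,0,470,240,2.6,'w18c')
E
```

```text
tip gauge [-27.4  -0.5  23. ] tcp [-1.37e+02 -1.00e-01  3.30e+01]
axes in gauge [[0.9999, -0.016, -0.0049], [-0.016, -0.9999, -0.0045], [-0.0048, 0.0046, -1.0]]
F gauge [-2.1  0.4  5.6] 18.95 0.023458287345984773
```

View pics/s18c.png

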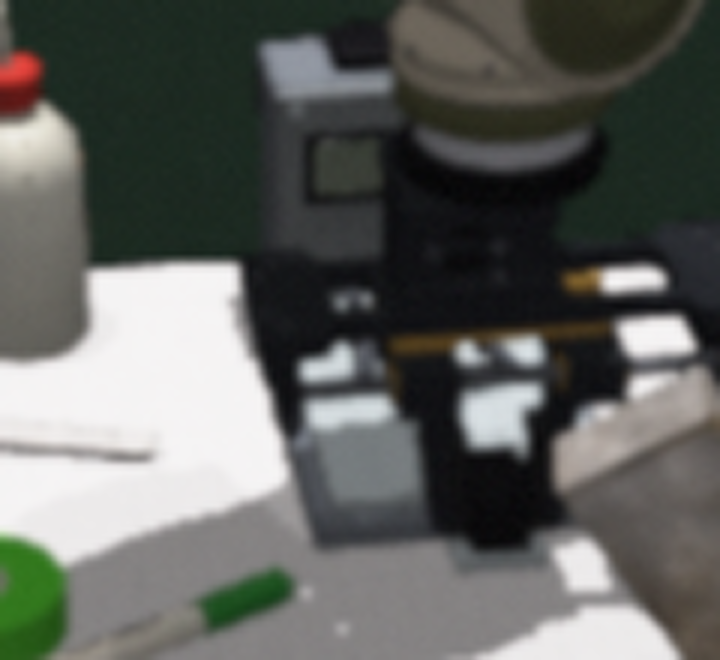

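View pics/w18c.png

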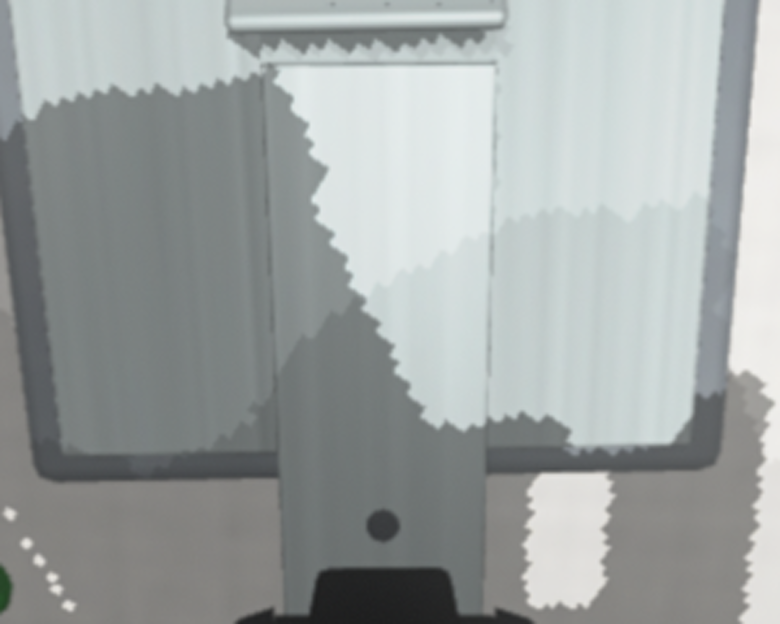

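Emit:
apply_moves([
  [[0,0,-0.0005],[0,0,-0.012]],
  [[0.002,0,0],[0,0,-0.006]],
])

```text
clock: 19.25
eef_pos: [0.4466, -0.1282, 0.0333]
ee_rot: [0.003, 0.957, 0.291, -0.002]
contact_force: [-1.0, -0.6, 1.2]
gripper_width: 0.0238
```

```bash
sed -i 's/\[.1097,-.0014,.0095,1\]/[.1097,0,.0095,1]/' tipg.py; python3 tipg.py
python3 - <<'E'
from tipg import *
cap('wrist','w19');crop('w19',170,0,470,240,2.6,'w19c')
E
```

```text
tip gauge [-24.8   0.7  23.2] tcp [-134.4    0.2   33.3]
axes in gauge [[1.0, 0.0052, -0.0046], [0.0052, -1.0, -0.0045], [-0.0046, 0.0045, -1.0]]
F gauge [-1.2  0.   1.2] 19.25 0.023755911577628554
```

View pics/w19c.png

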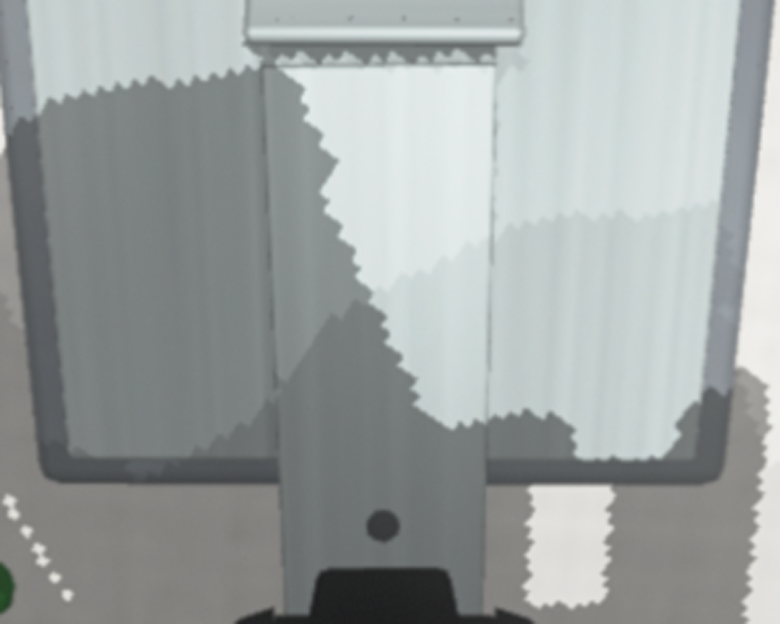

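Emit:
apply_moves([
  [[0.007,0,0],[0,0,0.003]],
  [[0.007,0,0.0002],[0,0,0.003]],
])

```text
clock: 19.5
eef_pos: [0.4585, -0.1205, 0.0333]
ee_rot: [0.003, 0.958, 0.288, -0.002]
contact_force: [-3.1, -2.1, 9.0]
gripper_width: 0.0231
```

```bash
python3 tipg.py
```

```text
tip gauge [-10.5  -0.3  23.2] tcp [-120.2    0.    33.3]
axes in gauge [[1.0, -0.0022, -0.0052], [-0.0022, -1.0, -0.0044], [-0.0051, 0.0044, -1.0]]
F gauge [-3.8 -0.1  9. ] 19.5 0.023111251284104597
```

Emit:
apply_moves([
  [[0.006,0,-0.0004],[0,0,0]],
  [[0.006,0,0],[0,0,-0.001]],
])

```text
clock: 19.7
eef_pos: [0.469, -0.1132, 0.0334]
ee_rot: [0.003, 0.958, 0.288, -0.002]
contact_force: [-1.5, -1.6, 2.9]
gripper_width: 0.0238
```

```bash
python3 tipg.py
python3 - <<'E'
from tipg import *
cap('wrist','w20');crop('w20',170,0,470,240,2.6,'w20c')
E
```

```text
tip gauge [ 2.3  0.1 23.2] tcp [-107.4    0.3   33.4]
axes in gauge [[1.0, -0.0014, -0.0061], [-0.0014, -1.0, -0.0035], [-0.0061, 0.0035, -1.0]]
F gauge [-2.2 -0.5  2.9] 19.7 0.023842910320780293
```

View pics/w20c.png

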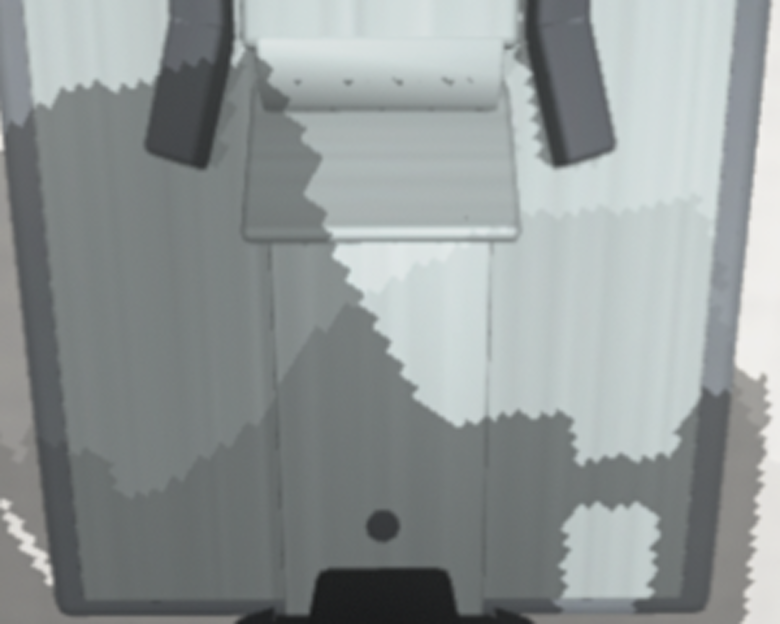

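Emit:
apply_moves([
  [[0.008,0,0],[0,0.002,0]],
  [[0.008,0,0.0003],[0,0.002,0]],
])

```text
clock: 19.95
eef_pos: [0.4837, -0.1037, 0.0334]
ee_rot: [0.002, 0.957, 0.289, -0.0]
contact_force: [-2.2, -1.7, 8.6]
gripper_width: 0.0234
```

```bash
python3 tipg.py
```

```text
tip gauge [19.8 -0.1 23.7] tcp [-89.9   0.1  33.4]
axes in gauge [[1.0, -0.001, -0.0017], [-0.001, -1.0, -0.0042], [-0.0017, 0.0042, -1.0]]
F gauge [-2.8 -0.2  8.6] 19.95 0.023440416856805844
```

Emit:
apply_moves([
  [[0.006,0,0],[0,0,0]],
  [[0.004,0,0],[0,0,0]],
])

```text
clock: 20.15
eef_pos: [0.4924, -0.0977, 0.0334]
ee_rot: [0.002, 0.957, 0.289, -0.001]
contact_force: [-23.7, -20.4, 15.3]
gripper_width: 0.0235
```

```bash
python3 tipg.py
```

```text
tip gauge [30.3  0.3 23.5] tcp [-79.3   0.3  33.4]
axes in gauge [[1.0, 0.0002, -0.0039], [0.0002, -1.0, -0.0036], [-0.0039, 0.0036, -1.0]]
F gauge [-31.   -3.9  15.3] 20.15 0.02345011687565512
```

Emit:
apply_moves([
  [[0.0005,0,0.001],[0,0,0]],
  [[0.0005,0,0.001],[0,0,0]],
])

```text
clock: 20.35
eef_pos: [0.4921, -0.0979, 0.0333]
ee_rot: [0.003, 0.957, 0.29, -0.003]
contact_force: [-10.0, -2.6, 17.3]
gripper_width: 0.0234
```

```bash
python3 tipg.py
python3 - <<'E'
from tipg import *
cap('wrist','w21');cap('scene','s21');cap('top','t21');crop('w21',170,0,470,240,2.6,'w21c');crop('t21',230,70,450,270,3.6,'t21c')
E
python3 tipg.py
```

```text
tip gauge [30.   0.3 23. ] tcp [-79.6   0.2  33.3]
axes in gauge [[1.0, 0.0013, -0.0081], [0.0012, -1.0, -0.0039], [-0.0081, 0.0039, -1.0]]
F gauge [-9.7  3.4 17.3] 20.35 0.02340888027164321
tip gauge [30.   0.3 23. ] tcp [-79.6   0.2  33.4]
axes in gauge [[1.0, 0.0011, -0.0078], [0.0011, -1.0, -0.004], [-0.0078, 0.004, -1.0]]
F gauge [-10.4   2.1  18.1] 20.5 0.02381733399854549
```

View pics/w21c.png

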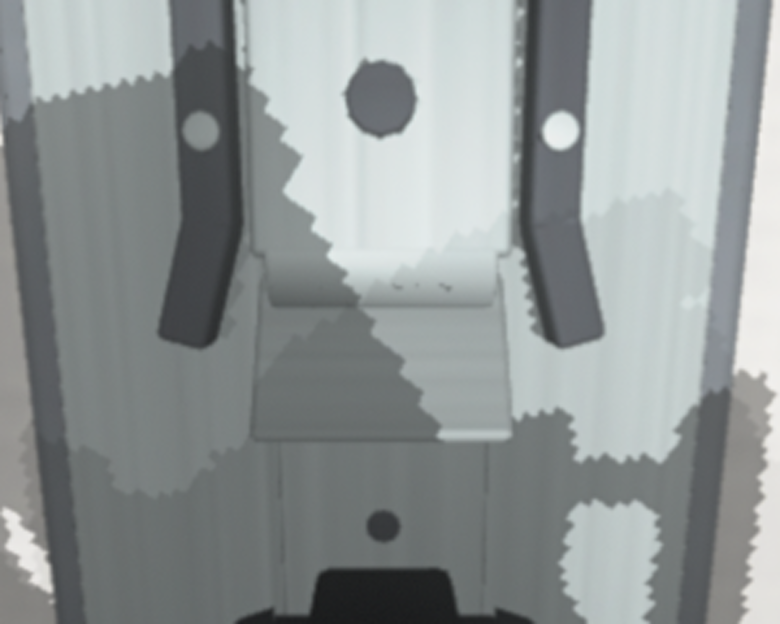

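View pics/s21.png

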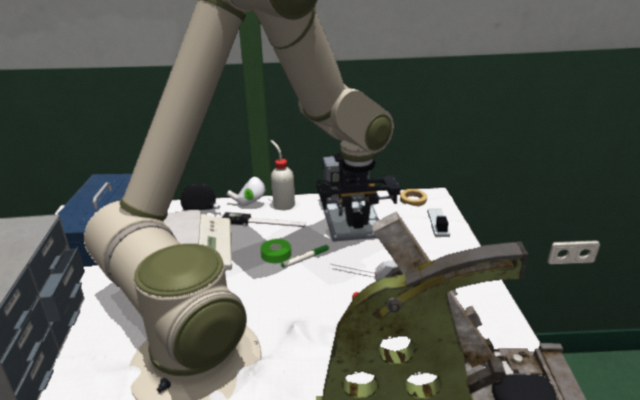

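Emit:
apply_moves([
  [[0.0005,0,0.001],[0,0.006,0]],
  [[0.0005,0,0.001],[0,0.003,0]],
])

```text
clock: 20.7
eef_pos: [0.4922, -0.0979, 0.0334]
ee_rot: [0.002, 0.957, 0.29, 0.0]
contact_force: [-9.4, -3.1, 16.9]
gripper_width: 0.0237
```

```bash
python3 tipg.py
python3 - <<'E'
from tipg import *
o=env.get_obs();print(o['torque'].round(2))
cap('wrist','w22');cap('top','t22')
E
python3 tipg.py
```

```text
tip gauge [30.1  0.3 23.8] tcp [-79.6   0.2  33.4]
axes in gauge [[1.0, 0.001, -0.0007], [0.001, -1.0, -0.0046], [-0.0007, 0.0046, -1.0]]
F gauge [-9.6  2.6 16.9] 20.7 0.02370895408010113
[-0.5   1.58 -0.1 ]
tip gauge [30.1  0.2 23.8] tcp [-79.6   0.2  33.4]
axes in gauge [[1.0, 0.001, -0.0008], [0.001, -1.0, -0.0046], [-0.0008, 0.0046, -1.0]]
F gauge [-8.9  2.3 16.9] 20.8 0.023641764719906557
```

Run:
```python
from h import *
print(env.sign_off()); print(env.get_obs()['clock'],env.get_obs()['contact_force'],env.get_obs()['eef_pos'])
```

```text
the job is handed in; nothing more can be done
None
the job is handed in; nothing more can be done
```

The gauge check is finished and handed in at about 21 s. The arm is still holding the thin strip home against the stop and pressing it flat.

- **Zero button:** I pressed it with the larger screwdriver's tip before anything went under the leaf. The arm met a hard stop at 26 N, with the tip about 52 mm along the gauge. Fully in would be 53.5 mm, and that difference is within calibration error. The screwdriver did not slip in the grip. I could not see the button itself, so the force and depth are the only evidence that it went fully in.
- **Screwdriver:** It is lying on the table in front of the gauge and clear of it, not in its original spot. The fingertips pressed the table with up to 38 N while setting it down, just under the 40 N limit.
- **Thin strip:** The thin strip was the nearer one; the far one showed the thick edge. I slid it in along the anvil, centred between the cheeks to within about 1 mm. The stop met it with 31 N at tip x = 30.3 mm.
- **Correction on the way in:** At first touch I pressed with about 10 N while the grip still overhung the anvil, which could have tipped the strip's end up. I backed off and set it slightly nose-down before it reached the leaf. The strip also turned about 1° in the grip, so I re-aligned it.
- **Last checks:** The tip reads x = 30.1 mm and y = 0.2 mm, and the tool is level along the strip. The arm presses down with about 17 N, and about 9 N still holds the strip against the stop. I have no direct reading of the leaf angle, but the last pictures I viewed show nothing wrong. I did not touch the other strip, the bottle or the club heads.

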